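# Lay the vented reagent bottle in its sprung cradle

## Robot

A 6-joint arm with a two-finger parallel gripper is mounted at the origin on the work surface. World frame = base frame: x ahead of the robot, y to its left, z up, the work surface at z = 0. Lengths are in m, angles in rad, forces in N, time in s.
With the tool pointing down it reaches from about 0.25 to 0.8 m from the base axis. Payload 3.9 kg.
Tool frame: the origin (TCP) lies at the very end of the fingers, on their centre line; the grasp point (between the pads) lies 19 mm behind it; z points along the fingers, y is the line along which they close (so a half turn about z gives the same grasp; the last joint's range is limited). The gripper opens to 85 mm and grips with 20 to 120 N. Pads are 22 mm wide; open, the fingers measure 114 mm over their backs; the gripper's body (76 mm by 85 mm) begins 54 mm behind the grasp point. The pads swing forward as they close: fully open they stand 13 mm farther back than shut.
Start: joints at [0, 0.26, -0.138, 1.173, 0, 1.571], TCP at [0.525, -0, 0.231] pointing down, gripper open.
Joint ranges: [-2.78, 2.78], [-0.83, 1.72], [-1.28, 1.37], [-1.9, 2.12], [-1.57, 1.48], [-3.14, 3.14]. Speed limits (rad/s): [2.57, 2.57, 3.14, 3.14, 3.14, 3.14].

## Interface

Orientations are given as a unit quaternion [x, y, z, w].
In Python, from cell import monitor, snapshot, order gives the robot as it stands. The module is installed in compiled form; this text tells all that it offers.
- The arm moves only by the tool servo_tool, never from a script. Its argument "increments" is a list of rows, each an object with "offset": the shift along the tool's x, y, z in m, a list of three; "dr": the turn, a rotation vector about the tool's x, y, z in rad, a list of three; "fingers": the finger opening in m, from 0 to 0.0854. In form: [{"offset": [dx, dy, dz], "dr": [wx, wy, wz], "fingers": fingers}, ...]. A call has 1 to 5 rows; each row shifts and turns the commanded pose from where the row before left it, along the tool's axes as they then stand; what a row does not reach is not made up. A row lasts 1/10 s, in which the tool goes at most 50 mm and 8.59 degrees, less where a joint would pass 70% of its speed; a pose out of reach is approached as far as the arm can. A call with a gripper value outside its range is refused whole. The fingers move at their own pace and stop on an object; the grip force is fixed at half the most. Time passes only in rows, so rows that do not move let the fingers close. It gives the time, the measured TCP pose, the force, the opening and the grip force at its end, in the units of the state.
- monitor.read_state(): the state, without advancing time (a new reading comes with each control period).
- snapshot(name): name is "scene" or "side" or "wrist"; returns a dict with "img" (400x640x3 uint8, red, green, blue), "camera_matrix" (3x3 intrinsics, pixels), "pose" (4x4, takes a point from camera to world coordinates); the wrist camera has in their place "tool_from_camera" (4x4, takes a point from camera to tool coordinates, whose origin is the TCP and whose axes are the flange's). Camera axes: x right, y up, looking along -z (the intrinsics and any distortion apply to the point x, -y, -z); pixel columns grow to the right and rows downward; lengths in m; the calibration is good to about 2 mm. A picture is of the moment at which its call begins: read the wrist's pose just before it. There is no depth.
- order.close_job(): hands the job in; it is judged then, once.
The state is a dict: "time": time; "qpos": joint angles; "qvel": joint speeds; "effort": joint torques, N m; "tool_pos": TCP position; "tool_rot": TCP orientation; "ft_force": force on the tool from outside, world axes, zero at the start; "wrist_torque": the same for the moment, N m; "finger_gap": finger opening in m; "gripper_force": force on a finger pad.
Only numpy, scipy, OpenCV 4.12 (cv2) and the standard library are available. Lean on these libraries where they do the work, as an engineer would, in place of code of your own. Each camera call takes 0.05 s, during which the arm holds its last target. There are 200 camera calls.

## Task

Three reagent bottles stand on the bench; take the one that has a small side port near its shoulder and lay it on its side in the V-cradle of the reagent module, held like a battery between the sprung plunger (at the bottle's base) and the nose plate (at its cap), fully down on both saddles, with the side port pointing straight up so it can vent. Never let the bottle lie on the bench, and leave the other bottles and the other loose things on the bench where they are.

Things in the scene. Friction and masses are not known exactly. Their poses are not given: they have to be found in the camera images.
- bottle: White bottle with the side port, 110 mm tall, upright, about 180 g. Origin: centre of its underside; z runs along its axis to the cap. Body 44 mm in diameter up to z=78 mm, shoulder to 90, grey cap 26 mm in diameter from 90 to 110 mm.
- bottle_mid (a point): Point on the bottle's axis, 55 mm above its underside (half its length); axes as the bottle's.
- bottle_cap (a point): Centre of the top of the bottle's cap, 110 mm above its underside.
- bottle_port (a point): Centre of the end of the side port, a stub 13 mm in diameter that points along the bottle's -x: 67 mm above the underside, 36 mm from the bottle's axis.
- cradle: Reagent module with its cradle, fixed. Origin: on the bench under the seated bottle's middle; z up; the seated bottle's axis runs along x at z=60 mm, base to +x, cap to -x. Two V saddles, 50 mm wide, 16 mm long, tops at z=50 mm, at x=-14 and 37 mm. Base plate 10 mm thick, 70 mm wide, x=-65 to 85 mm. White housing 105 mm high, 150 mm wide, x=85 to 195 mm.
- cradle_axis (a point): Where the middle of the seated bottle belongs: on the cradle's axis, 60 mm above the bench; axes as the cradle's.
- cradle_nose (a point): Middle of the top edge of the nose plate's inner face, which stops the cap: cradle x=-55 mm, 63 mm above the bench. The plate is upright, 6 mm thick, 34 mm wide.
- plunger (a joint): Travel of the sprung plunger along the cradle's +x, m: 0 out, 0.014 fully in. Its flat plate (40 mm wide, 42 to 92 mm above the bench) has its face at cradle x=49 mm when out: 104 mm from the nose plate, so the 110 mm bottle keeps it 6 mm in. About 3 N to start it, 12 N fully in.
- plain_a: A plain bottle of the same size without a side port; leave it. Origin: centre of its underside.
- plain_b: Another plain bottle of the same size without a side port; leave it. Origin: centre of its underside.
- beaker: Glass beaker, 70 mm in diameter, 90 mm high; leave it. Origin: centre of its underside.
- jar: Amber jar, 60 mm in diameter, 80 mm high; leave it. Origin: centre of its underside.
- stopper: Green stopper, 28 mm in diameter, 12 mm high; leave it. Origin: centre of its underside.
- driver: Screwdriver with yellow handle, 160 mm long, lying on the bench; leave it. Origin: under the front end of the handle, the middle of its length.
Things that resemble listed ones, but are neither listed nor needed, are in the scene too. Leave any blue look-alike of the bottle alone.

How it is judged:
By the outcome, as a careful person would: the job done as asked, in the order asked, and still so for the second after the job is handed in, with the robot touching nothing.
It also fails if it takes over 51 s, if anything falls off the work surface, if the arm or the gripper's body presses on something with over 40 N, if the wrist force passes 120 N, or if a joint passes its speed limit or range.

## Working session

There is one attempt and no reset: what is moved stays moved. The work goes in short steps, Python scripts to look and compute and a tool call to move; the robot and the scene stay as the last step left them, time stands still between calls to the robot, and variables do not carry over. Pictures are saved under pics/ and viewed, at most 10 in all, crops included, and the job is handed in when it is done.

Besides the shell and the picture viewer there is one more tool, called after "Call:" as a command line: name --argument value ..., lists and objects as JSON in quotes. servo_tool: Moves the arm, as the interface text tells. Its arguments: {"type":"object","properties":{"increments":{"type":"array"}},"required":["increments"]}

```bash
mkdir -p pics; cat > h.py <<'E'
import numpy as np, cv2, pickle
from cell import monitor, snapshot, order
from scipy.spatial.transform import Rotation as R
def take(n,f):
    s=monitor.read_state(); d=snapshot(n)
    if n=='wrist':
        T=np.eye(4);T[:3,:3]=R.from_quat(s['tool_rot']).as_matrix();T[:3,3]=s['tool_pos']
        d['pose']=T@np.array(d['tool_from_camera'])
    cv2.imwrite(f'pics/{f}.png',d['img'][:,:,::-1]); pickle.dump(d,open(f'pics/{f}.pkl','wb')); return d
def load(f): return pickle.load(open(f'pics/{f}.pkl','rb'))
def ray(d,u,v):
    K=np.array(d['camera_matrix']);P=np.array(d['pose'])
    r=np.linalg.inv(K)@[u,v,1]; r=np.array([r[0],-r[1],-r[2]])
    return P[:3,3],P[:3,:3]@r
def atz(d,u,v,z):
    o,r=ray(d,u,v); return o+r*(z-o[2])/r[2]
def proj(d,p):
    K=np.array(d['camera_matrix']);P=np.array(d['pose'])
    c=P[:3,:3].T@(np.array(p)-P[:3,3]); q=K@[c[0],-c[1],-c[2]]; return q[:2]/q[2]
E
python3 - <<'E'
from h import *
for n in['scene','side','wrist']:
    d=take(n,n+'0'); print({k:(np.round(v,3).tolist()) for k,v in d.items() if k!='img'})
print(monitor.read_state())
E
```

```text
{'camera_matrix': [[382.025, 0.0, 316.256], [0.0, 382.025, 198.371], [0.0, 0.0, 1.0]], 'pose': [[-0.829, -0.452, 0.329, 0.869], [0.559, -0.673, 0.485, 0.415], [0.002, 0.586, 0.81, 0.756], [0.0, 0.0, 0.0, 1.0]]}
{'camera_matrix': [[518.725, 0.0, 320.806], [0.0, 518.725, 201.593], [0.0, 0.0, 1.0]], 'pose': [[-0.662, 0.569, -0.489, 0.095], [-0.75, -0.49, 0.444, 0.499], [0.013, 0.66, 0.751, 0.876], [0.0, 0.0, 0.0, 1.0]]}
{'camera_matrix': [[316.893, 0.0, 320.493], [0.0, 316.893, 198.239], [0.0, 0.0, 1.0]], 'tool_from_camera': [[-0.003, 0.953, 0.304, 0.078], [1.0, 0.003, 0.0, 0.001], [-0.001, 0.304, -0.953, -0.142], [0.0, 0.0, 0.0, 1.0]], 'pose': [[1.0, 0.002, 0.002, 0.526], [-0.002, 0.953, 0.304, 0.078], [-0.001, -0.304, 0.953, 0.373], [0.0, 0.0, 0.0, 1.0]]}
{'time': 0.15, 'qpos': array([-1.53578382e-05,  2.60521646e-01, -1.39079913e-01,  1.17269545e+00,
        1.22425682e-05,  1.57083510e+00]), 'qvel': array([ 1.62845625e-03, -8.56146192e-04,  4.36291724e-03, -6.23426242e-04,
        1.82975105e-03,  3.81752762e-05]), 'effort': array([-3.64596281e-05, -4.06005156e+01,  2.54166770e+01,  1.26235068e-02,
       -2.58195018e-05, -1.05726747e-05]), 'tool_pos': array([ 5.24474642e-01, -4.13227785e-06,  2.30659421e-01]), 'tool_rot': array([ 7.07125723e-01,  7.07087441e-01, -5.26249479e-04, -5.34893857e-04]), 'ft_force': array([ 0.41434762,  0.06702877, -0.13819923]), 'wrist_torque': array([0.02034817, 0.05622664, 0.02090916]), 'gripper_force': 0.0, 'finger_gap': 0.08533944142428362}
```

View pics/scene0.png

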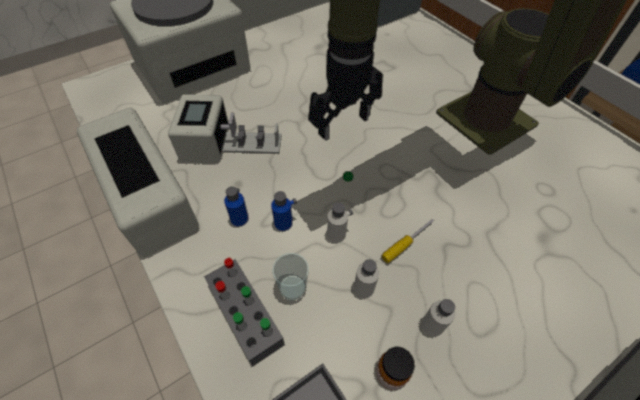

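View pics/side0.png

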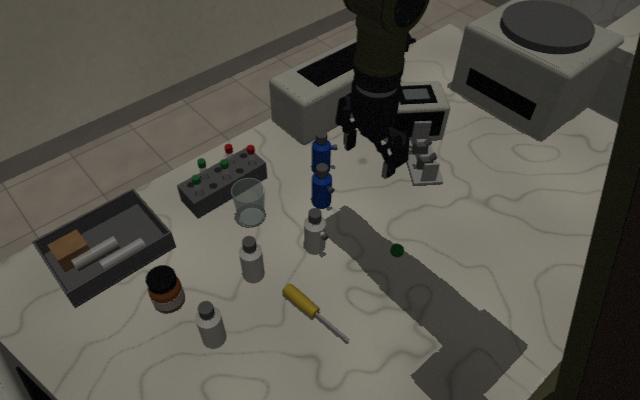

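Scene: white bottles at (337,222), (368,278) and (441,312), and two blue look-alikes at (236,207) and (282,211). In the side view the white ones are at (315,232), (251,260) and (210,325), and the cradle is at (425,155). The bottle at scene (337,222) / side (315,232) seems to have a stub at its shoulder. I'll confirm that in an enlarged crop.

```bash
python3 - <<'E'
from h import *
a=load('scene0')['img'];b=load('side0')['img']
def c(i,u,v,w,h,W,H): return cv2.resize(i[v:v+h,u:u+w],(W,H),interpolation=cv2.INTER_CUBIC)
top=np.hstack([c(a,310,190,80,60,400,300),c(b,280,200,80,60,400,300)])
bot=np.hstack([c(a,210,90,80,60,400,300),c(b,390,100,80,100,400,300)[:, :]])
cv2.imwrite('pics/crop1.png',np.vstack([top,bot])[:,:,::-1])
E
```

```text
(no output)
```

View pics/crop1.png

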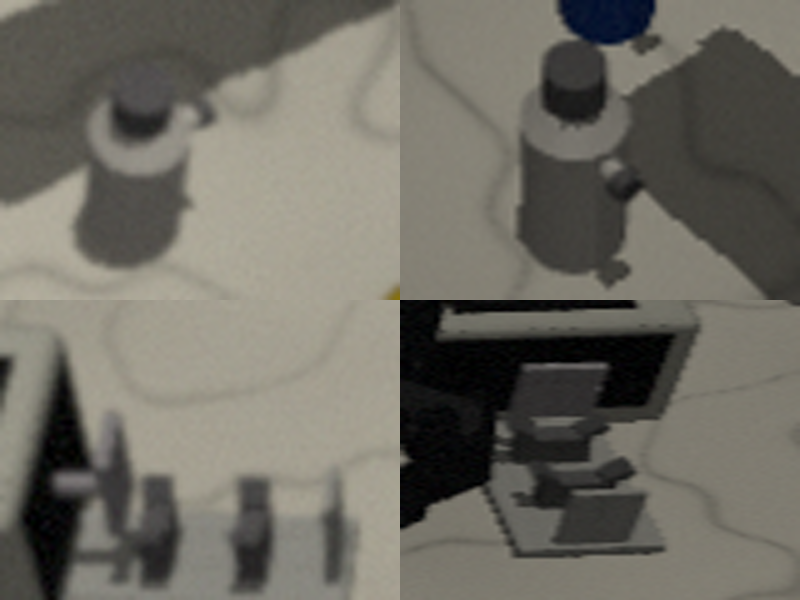

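The crop confirms it: the bottle at scene (337,222) / side (315,232) has the stub with a dark end, to its right in both views, and the other two white ones have none. The cradle's nose plate, saddles and plunger are visible too. Next I'll work out positions.

```bash
python3 - <<'E'
from h import *
a=load('scene0');b=load('side0')
f=lambda *x:np.round(x[0],4)
print('cap',f(atz(a,338.4,206.6,.11)),f(atz(b,315,211,.11)))
def tri(u,v):
    (o,r),(p,s)=ray(a,*u),ray(b,*v); A=np.c_[r,-s];t=np.linalg.lstsq(A,p-o,rcond=None)[0]
    return f((o+r*t[0]+p+s*t[1])/2), f(o+r*t[0]-p-s*t[1])
print(tri((338.4,206.6),(315,211)))
print('port',f(atz(a,350.8,212.4,.067)),f(atz(b,325,237,.067)),tri((350.8,212.4),(325,237)))
print('plate front corners', f(atz(b,413.4,185,.01)),f(atz(b,442.6,182.7,.01)))
print('nose top', f(atz(b,428,163.3,.063)),f(atz(b,439.6,164,.063)))
# housing front top edge side: crop(440,333)->(398,111) (697,325)->(449.4,108.3)
print('housing top', f(atz(b,398,111,.105)),f(atz(b,449.4,108.3,.105)))
print('scene plate ends', f(atz(a,281.5,133,.01)), f(atz(a,279.5,151.5,.01)))
for n in ['beaker','driver']:pass
print('jar',f(atz(b,161,278,.08)),'stop',f(atz(b,397,249,.012)),'beaker',f(atz(b,248,187,.09)),'pa',f(atz(b,249,242,.11)),'pb',f(atz(b,206,309,.11)),'driver',f(atz(b,286,290,.015)),f(atz(b,348,341,.01)), 'blue',f(atz(b,321,171,.11)),f(atz(b,320,138,.11)))
E
```

```text
cap [0.5806 0.0707 0.11  ] [0.5835 0.0698 0.11  ]
(array([0.5817, 0.0717, 0.1127]), array([ 0.    ,  0.0006, -0.0003]))
port [0.548  0.0752 0.067 ] [0.5476 0.0748 0.067 ] (array([0.5478, 0.0748, 0.0666]), array([ 0.    ,  0.0003, -0.0002]))
plate front corners [ 0.5586 -0.2085  0.01  ] [ 0.5194 -0.2652  0.01  ]
nose top [ 0.5537 -0.2402  0.063 ] [ 0.5352 -0.2583  0.063 ]
housing top [ 0.6916 -0.2823  0.105 ] [ 0.6193 -0.3824  0.105 ]
scene plate ends [ 0.5214 -0.2691  0.01  ] [ 0.5613 -0.2129  0.01  ]
jar [0.6645 0.3669 0.08  ] stop [ 0.4582 -0.0455  0.012 ] beaker [0.7357 0.1208 0.09  ] pa [0.6064 0.2106 0.11  ] pb [0.5408 0.3466 0.11  ] driver [0.5302 0.1894 0.015 ] [0.3768 0.1702 0.01  ] blue [ 0.6575 -0.011   0.11  ] [ 0.7356 -0.077   0.11  ]
```

The bottle sits at about (0.582, 0.070), port direction about 172°. Cradle yaw is about -35° with its origin near (0.593, -0.276). The first wrist picture should also show the cradle, so I'll use it to refine the pose.

View pics/wrist0.png

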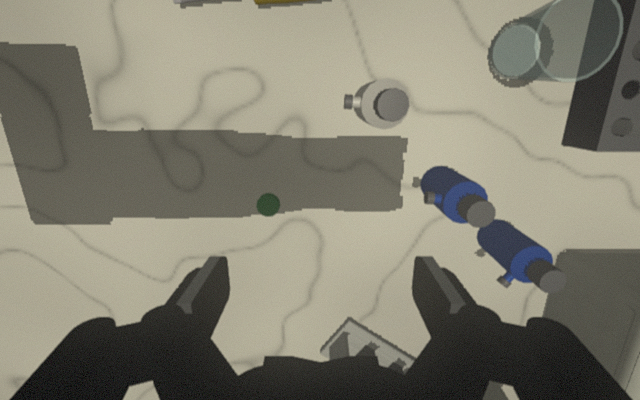

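The wrist picture shows the target's cap top at (392,104) and the port end at (346,102). The cradle plate's free-end corners are at (349,318) and (321,351), and the stopper is at (268,204).

```bash
cat >> h.py <<'E'
def tooly(az,al):  # tool z horizontal azimuth az, al below horizontal; tool x up-ish (deg)
    a,b=np.radians(az),np.radians(al); h=np.array([np.cos(a),np.sin(a),0]);Z=np.array([0,0,1.])
    z=np.cos(b)*h-np.sin(b)*Z; x=np.sin(b)*h+np.cos(b)*Z
    return np.c_[x,np.cross(z,x),z]
def plan(P,Rt,n,P0=None,R0=None):
    s=monitor.read_state()
    P0=s['tool_pos'] if P0 is None else P0; R0=R.from_quat(s['tool_rot']).as_matrix() if R0 is None else R0
    w=R.from_matrix(R0.T@Rt).as_rotvec()/n; step=(np.array(P)-P0)/n; Rk=R0.copy(); pk=np.array(P0,float)
    for k in range(n):
        o=np.round(Rk.T@(P0+step*(k+1)-pk),3); pk=pk+Rk@o; d=np.round(w,3); Rk=Rk@R.from_rotvec(d).as_matrix()
        print(o.tolist(),d.tolist())
    print('end',np.round(pk,4),'miss',np.round(pk-P,4),np.degrees(np.linalg.norm(R.from_matrix(Rk.T@Rt).as_rotvec())).round(2))
    return pk,Rk
E
python3 - <<'E'
from h import *
w=load('wrist0');f=lambda x:np.round(x,4)
c=atz(w,392,104,.11);p=atz(w,346,101.5,.067);print('cap',f(c),'port',f(p),np.degrees(np.arctan2(*(p-c)[1::-1])),np.linalg.norm((p-c)[:2]))
# direction with averaged cap
print('plate corners',f(atz(w,349,318,.01)),f(atz(w,321,351,.01)))
Rt=tooly(-8,20)
P1=np.array([.44,.09,.2])
print('A');pk,Rk=plan(P1,Rt,16)
E
```

```text
cap [0.5823 0.0732 0.11  ] port [0.5489 0.0746 0.067 ] 177.50897966119086 0.03336614931948167
plate corners [ 0.5635 -0.2089  0.01  ] [ 0.5252 -0.2648  0.01  ]
A
[0.006, -0.005, 0.002] [-0.064, 0.056, 0.092]
[0.005, -0.006, 0.002] [-0.064, 0.056, 0.092]
[0.004, -0.007, 0.001] [-0.064, 0.056, 0.092]
[0.004, -0.006, 0.002] [-0.064, 0.056, 0.092]
[0.002, -0.008, 0.001] [-0.064, 0.056, 0.092]
[0.003, -0.007, 0.001] [-0.064, 0.056, 0.092]
[0.001, -0.008, 0.001] [-0.064, 0.056, 0.092]
[0.001, -0.008, -0.0] [-0.064, 0.056, 0.092]
[-0.0, -0.008, -0.001] [-0.064, 0.056, 0.092]
[-0.001, -0.008, -0.001] [-0.064, 0.056, 0.092]
[-0.002, -0.007, -0.001] [-0.064, 0.056, 0.092]
[-0.002, -0.008, -0.002] [-0.064, 0.056, 0.092]
[-0.002, -0.007, -0.003] [-0.064, 0.056, 0.092]
[-0.003, -0.007, -0.003] [-0.064, 0.056, 0.092]
[-0.003, -0.006, -0.004] [-0.064, 0.056, 0.092]
[-0.004, -0.005, -0.004] [-0.064, 0.056, 0.092]
end [0.4403 0.0899 0.1999] miss [ 0.0003 -0.0001 -0.0001] 0.37
```

Call:
servo_tool --increments '[{"offset": [0.006, -0.005, 0.002], "dr": [-0.064, 0.056, 0.092], "fingers": 0.085}, {"offset": [0.005, -0.006, 0.002], "dr": [-0.064, 0.056, 0.092], "fingers": 0.085}, {"offset": [0.004, -0.007, 0.001], "dr": [-0.064, 0.056, 0.092], "fingers": 0.085}, {"offset": [0.004, -0.006, 0.002], "dr": [-0.064, 0.056, 0.092], "fingers": 0.085}, {"offset": [0.002, -0.008, 0.001], "dr": [-0.064, 0.056, 0.092], "fingers": 0.085}]'

```text
time: 0.65
tool_pos: [0.498, 0.0278, 0.2217]
tool_rot: [0.833, 0.511, 0.21, 0.014]
ft_force: [0.1, -0.0, -0.1]
finger_gap: 0.085
gripper_force: 0.0
```

Call:
servo_tool --increments '[{"offset": [0.003, -0.007, 0.001], "dr": [-0.064, 0.056, 0.092], "fingers": 0.085}, {"offset": [0.001, -0.008, 0.001], "dr": [-0.064, 0.056, 0.092], "fingers": 0.085}, {"offset": [0.001, -0.008, 0], "dr": [-0.064, 0.056, 0.092], "fingers": 0.085}, {"offset": [0, -0.008, -0.001], "dr": [-0.064, 0.056, 0.092], "fingers": 0.085}, {"offset": [-0.001, -0.008, -0.001], "dr": [-0.064, 0.056, 0.092], "fingers": 0.085}]'

```text
time: 1.15
tool_pos: [0.4711, 0.0561, 0.2125]
tool_rot: [0.877, 0.266, 0.399, 0.027]
ft_force: [0.9, 0.5, -1.1]
finger_gap: 0.0848
gripper_force: 0.0
```

Call:
servo_tool --increments '[{"offset": [-0.002, -0.007, -0.001], "dr": [-0.064, 0.056, 0.092], "fingers": 0.085}, {"offset": [-0.002, -0.008, -0.002], "dr": [-0.064, 0.056, 0.092], "fingers": 0.085}, {"offset": [-0.002, -0.007, -0.003], "dr": [-0.064, 0.056, 0.092], "fingers": 0.085}, {"offset": [-0.003, -0.007, -0.003], "dr": [-0.064, 0.056, 0.092], "fingers": 0.085}, {"offset": [-0.003, -0.006, -0.004], "dr": [-0.064, 0.056, 0.092], "fingers": 0.085}]'

```text
time: 1.65
tool_pos: [0.4843, 0.0414, 0.2671]
tool_rot: [0.854, 0.042, 0.518, 0.035]
ft_force: [1.6, -0.2, -0.3]
finger_gap: 0.0849
gripper_force: 0.0
```

Call:
servo_tool --increments '[{"offset": [-0.004, -0.005, -0.004], "dr": [-0.064, 0.056, 0.092], "fingers": 0.085}, {"offset": [0, 0, 0], "dr": [0, 0, 0], "fingers": 0.085}, {"offset": [0, 0, 0], "dr": [0, 0, 0], "fingers": 0.085}]'

```text
time: 1.95
tool_pos: [0.4909, 0.0103, 0.2847]
tool_rot: [0.844, 0.011, 0.534, 0.04]
ft_force: [-0.2, 0.8, -0.0]
finger_gap: 0.0849
gripper_force: 0.0
```

```bash
python3 - <<'E'
from h import *
w=take('wrist','wrist1'); take('side','side1')
s=monitor.read_state();print(s['time'],s['tool_pos'],np.round(s['qpos'],3));print(np.round(R.from_quat(s['tool_rot']).as_matrix(),3))
print(proj(w,[.582,.071,.11]),proj(w,[.547,.075,.067]))
x,y=[int(t) for t in proj(w,[.582,.071,.08])]
x=min(max(x,100),540);y=min(max(y,75),325)
cv2.imwrite('pics/crop2.png',cv2.resize(w['img'][y-75:y+75,x-100:x+100,::-1],(800,600),interpolation=cv2.INTER_CUBIC));print(x,y)
E
```

```text
2.05 [0.49084195 0.01100052 0.28425344] [ 0.141 -0.308 -1.283 -0.527 -0.182  3.141]
[[ 0.429 -0.023  0.903]
 [ 0.062 -0.997 -0.055]
 [ 0.901  0.079 -0.426]]
[249.25889529 286.37043008] [243.99057762 336.51286282]
251 300
```

View pics/crop2.png

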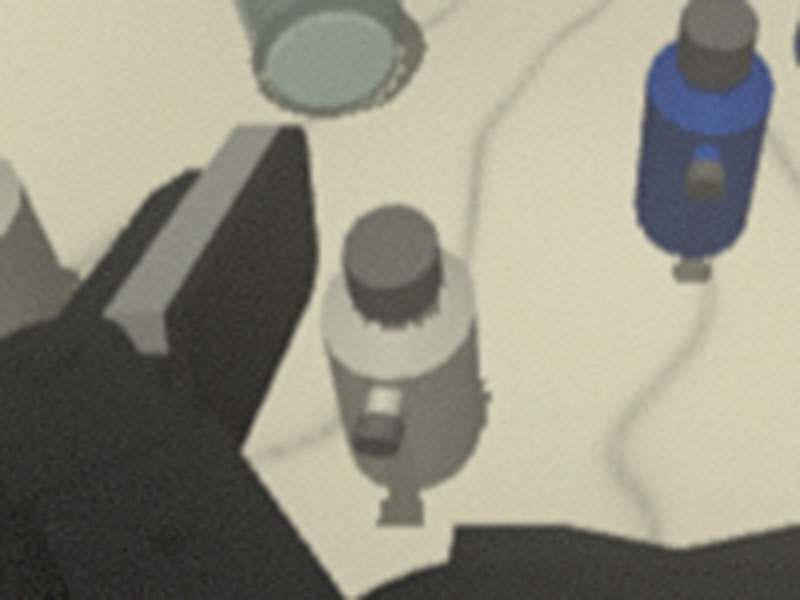

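The crop shows the cap top at full-image (249,286) and the port end at (245.5,334). Joints 3 and 6 are at their limits, so I'll flip the tool half a turn and use a steeper, farther-out approach. First a kinematic check.

```bash
python3 - <<'E'
from h import *
w=load('wrist1')
p=atz(w,245.5,333.8,.067);c=atz(w,249,286.3,.11);print(c,p,np.degrees(np.arctan2(*(p-c)[1::-1])))
# orientation model check: Rz(q1) Ry(beta) Rz'(q5) then tool
qs=[[0,.2605,-.1391,1.1727,0,1.5708],[.141,-.308,-1.283,-.527,-.182,3.141]]
Rs=[R.from_quat([.707126,.707087,-.000526,-.000535]).as_matrix(),R.from_quat(monitor.read_state()['tool_rot']).as_matrix()]
for s5 in(1,-1):
  for q,Rm in zip(qs,Rs):
    b=q[1]-q[2]+q[3]
    A=R.from_euler('ZYZ',[q[0],b,s5*q[4]]).as_matrix()
    B=np.array([[0,0,1],[0,1,0],[-1,0,0]])  # tool z=x, x=-z
    print(s5,np.round(R.from_matrix((A@B@R.from_euler('z',q[5]).as_matrix()).T@Rm).as_rotvec(),3))
E
```

```text
[0.58207902 0.0712842  0.11      ] [0.54995601 0.07381663 0.067     ] 175.4923848141703
1 [-0.  0.  0.]
1 [-0. -0. -0.]
-1 [-0.  0.  0.]
-1 [-0.364 -0.001 -0.   ]
```

Call:
servo_tool --increments '[{"offset": [0, 0, 0.008], "dr": [0, 0, -0.14], "fingers": 0.085}, {"offset": [0, 0, 0.008], "dr": [0, 0, -0.14], "fingers": 0.085}, {"offset": [0, 0, 0.008], "dr": [0, 0, -0.14], "fingers": 0.085}, {"offset": [0, 0, 0], "dr": [0, 0, -0.14], "fingers": 0.085}, {"offset": [0, 0, 0], "dr": [0, 0, -0.14], "fingers": 0.085}]'

```text
time: 2.55
tool_pos: [0.5132, 0.0103, 0.2744]
tool_rot: [0.789, 0.303, 0.487, 0.221]
ft_force: [-0.3, 0.4, -0.1]
finger_gap: 0.0852
gripper_force: 0.0
```

```bash
python3 - <<'E'
from h import *
s=monitor.read_state();print(s['time'],s['tool_pos'],np.round(s['qpos'],4).tolist(),np.round(s['tool_rot'],4).tolist())
E
```

```text
2.55 [0.51316457 0.01029123 0.27444708] [0.1225, -0.2193, -1.2834, -0.6158, -0.1646, 2.4267] [0.7886, 0.3031, 0.487, 0.2214]
```

```bash
cat >> h.py <<'E'
from scipy.optimize import least_squares
LIM=np.array([[-2.78,2.78],[-.83,1.72],[-1.28,1.37],[-1.9,2.12],[-1.57,1.48],[-3.14,3.14]])
B=np.array([[0,0,1],[0,1,0],[-1,0,0]])
def fk(q,k):
    a,h,L1,L2,d2,Lt=k; e=R.from_euler
    b=q[1]-q[2]+q[3]; f=q[1]-q[2]
    p=np.array([a+L1*np.sin(q[1])+L2*np.cos(f)+d2*np.sin(f),0,h+L1*np.cos(q[1])-L2*np.sin(f)+d2*np.cos(f)])
    A=e('ZYZ',[q[0],b,q[4]]).as_matrix()
    return e('z',q[0]).as_matrix()@p+A@[Lt,0,0], A@B@e('z',q[5]).as_matrix()
DATA=[([0,.2605,-.1391,1.1727,0,1.5708],[.52447,0,.23066]),([.141,-.308,-1.283,-.527,-.182,3.141],[.49084,.0110,.28425]),([0.1225,-0.2193,-1.2834,-0.6158,-0.1646,2.4267],[.51316,.01029,.27445])]
k0=np.array([0,.28,.3,.3,0,.25])
def fit(data=DATA):
    s=least_squares(lambda k:np.r_[np.concatenate([(fk(q,k)[0]-p)*1000 for q,p in data]),(k-k0)*2],k0)
    return s.x,s.fun
def ik(P,Rt,k,q0):
    g=lambda q:np.r_[(fk(q,k)[0]-P)*10,R.from_matrix(fk(q,k)[1].T@Rt).as_rotvec()]
    s=least_squares(g,np.clip(q0,LIM[:,0]+.01,LIM[:,1]-.01),bounds=(LIM[:,0],LIM[:,1])); return s.x,np.abs(s.fun).max()
flip=np.diag([-1.,-1,1])
E
python3 - <<'E'
from h import *
k,r=fit();print(np.round(k,4),np.round(r,1))
c=np.array([.582,.0715,.047])
for al in(25,35,45):
    Rt=tooly(-5,al)@flip
    for back in(0,.06,.11):
        P=c+(.02-back)*Rt[:,2]; q,e=ik(P,Rt,k,[.1,.5,-.5,0,0,0]); print(al,back,np.round(q,2),round(e,3))
x=np.array([np.cos(np.radians(-35)),np.sin(np.radians(-35)),0]);O=np.array([.5955,-.277,0])
for al in(25,35,45):
    # place: tool z=-cos Z+ sin cx => az=-35, below horiz 90-al ; tool x=-cx-ish (nonflip) => flipped +cx
    R0=tooly(-35,90-al); # tool x = +cx-ish up
    for dz in(.06,.2):
        P=O+[0,0,dz]+.008*x+.02*R0[:,2]; 
        for q6 in(-2.9,2.9):
            q,e=ik(P,R0,k,[-.4,.5,-.3,.8,0,q6]);print('place',al,dz,np.round(q,2),round(e,3))
E
```

```text
[0.1577 0.1658 0.4541 0.2505 0.05   0.3222] [-0.1  0.   0.3  0.1 -0.2 -2.3  0.1 -0.3  2.   0.3 -0.2  0.3 -0.1  0.1
  0.1]
25 0 [ 0.38  0.77 -1.28 -1.22 -0.52  0.37] 0.264
25 0.06 [ 0.44  0.55 -1.28 -0.86 -0.54  0.47] 0.363
25 0.11 [ 0.48  0.37 -1.28 -0.6  -0.53  0.54] 0.424
35 0 [ 0.29  0.7  -1.28 -1.13 -0.34  0.29] 0.172
35 0.06 [ 0.34  0.47 -1.28 -0.82 -0.36  0.35] 0.237
35 0.11 [ 0.38  0.28 -1.28 -0.6  -0.38  0.4 ] 0.265
45 0 [ 0.24  0.67 -1.28 -1.08 -0.23  0.25] 0.045
45 0.06 [ 0.28  0.44 -1.28 -0.81 -0.26  0.29] 0.08
45 0.11 [ 0.32  0.25 -1.28 -0.61 -0.28  0.32] 0.081
place 25 0.06 [-0.4   0.57 -0.63 -0.05 -0.09 -2.95] 0.0
place 25 0.06 [-0.45  0.56 -0.64 -0.07  0.01  3.14] 0.148
place 25 0.2 [-0.4   0.35 -0.33  0.46 -0.09 -2.95] 0.0
place 25 0.2 [-0.45  0.34 -0.34  0.45  0.01  3.14] 0.148
place 35 0.06 [-0.38  0.58 -0.83 -0.44 -0.13 -2.95] 0.0
place 35 0.06 [-0.43  0.57 -0.85 -0.46 -0.02  3.14] 0.147
place 35 0.2 [-0.38  0.3  -0.54  0.14 -0.13 -2.95] 0.0
place 35 0.2 [-0.43  0.29 -0.56  0.11 -0.02  3.14] 0.147
place 45 0.06 [-0.36  0.65 -1.03 -0.87 -0.18 -2.96] 0.0
place 45 0.06 [-0.41  0.65 -1.05 -0.92 -0.07  3.14] 0.142
place 45 0.2 [-0.36  0.28 -0.75 -0.23 -0.18 -2.96] 0.0
place 45 0.2 [-0.41  0.27 -0.77 -0.26 -0.07  3.14] 0.142
```

```bash
python3 - <<'E'
from h import *
Rt=tooly(-5,52)@flip
plan(np.array([.50,.075,.21]),Rt,20)
E
```

```text
[-0.0, -0.005, 0.001] [0.028, 0.01, -0.114]
[0.0, -0.004, 0.0] [0.028, 0.01, -0.114]
[0.001, -0.004, 0.001] [0.028, 0.01, -0.114]
[0.002, -0.005, 0.001] [0.028, 0.01, -0.114]
[0.002, -0.004, 0.001] [0.028, 0.01, -0.114]
[0.002, -0.003, 0.002] [0.028, 0.01, -0.114]
[0.003, -0.004, 0.001] [0.028, 0.01, -0.114]
[0.003, -0.003, 0.002] [0.028, 0.01, -0.114]
[0.004, -0.003, 0.001] [0.028, 0.01, -0.114]
[0.003, -0.002, 0.002] [0.028, 0.01, -0.114]
[0.004, -0.001, 0.002] [0.028, 0.01, -0.114]
[0.004, -0.002, 0.002] [0.028, 0.01, -0.114]
[0.004, -0.0, 0.002] [0.028, 0.01, -0.114]
[0.004, -0.0, 0.002] [0.028, 0.01, -0.114]
[0.005, 0.0, 0.002] [0.028, 0.01, -0.114]
[0.004, 0.001, 0.002] [0.028, 0.01, -0.114]
[0.003, 0.001, 0.002] [0.028, 0.01, -0.114]
[0.004, 0.002, 0.002] [0.028, 0.01, -0.114]
[0.003, 0.003, 0.002] [0.028, 0.01, -0.114]
[0.004, 0.002, 0.002] [0.028, 0.01, -0.114]
end [0.4996 0.0747 0.2097] miss [-0.0004 -0.0003 -0.0003] 0.35
```

Call:
servo_tool --increments '[{"offset": [0, -0.005, 0.001], "dr": [0.028, 0.01, -0.114], "fingers": 0.085}, {"offset": [0, -0.004, 0], "dr": [0.028, 0.01, -0.114], "fingers": 0.085}, {"offset": [0.001, -0.004, 0.001], "dr": [0.028, 0.01, -0.114], "fingers": 0.085}, {"offset": [0.002, -0.005, 0.001], "dr": [0.028, 0.01, -0.114], "fingers": 0.085}, {"offset": [0.002, -0.004, 0.001], "dr": [0.028, 0.01, -0.114], "fingers": 0.085}]'

```text
time: 3.05
tool_pos: [0.509, 0.0269, 0.2584]
tool_rot: [0.673, 0.55, 0.403, 0.286]
ft_force: [-0.0, -0.3, -0.2]
finger_gap: 0.0847
gripper_force: 0.0
```

Call:
servo_tool --increments '[{"offset": [0.002, -0.003, 0.002], "dr": [0.028, 0.01, -0.114], "fingers": 0.085}, {"offset": [0.003, -0.004, 0.001], "dr": [0.028, 0.01, -0.114], "fingers": 0.085}, {"offset": [0.003, -0.003, 0.002], "dr": [0.028, 0.01, -0.114], "fingers": 0.085}, {"offset": [0.004, -0.003, 0.001], "dr": [0.028, 0.01, -0.114], "fingers": 0.085}, {"offset": [0.003, -0.002, 0.002], "dr": [0.028, 0.01, -0.114], "fingers": 0.085}]'

```text
time: 3.55
tool_pos: [0.5062, 0.0427, 0.2423]
tool_rot: [0.499, 0.751, 0.284, 0.327]
ft_force: [1.1, -0.4, -0.6]
finger_gap: 0.0847
gripper_force: 0.0
```

```bash
python3 - <<'E'
from h import *
s=monitor.read_state();print(s['time'],s['tool_pos'].tolist(),np.round(s['qpos'],4).tolist())
E
```

```text
3.55 [0.5062082616478256, 0.042693421898296884, 0.24226597550488274] [0.0417, -0.2408, -1.0937, -0.1759, 0.0674, 1.2476]
```

Call:
servo_tool --increments '[{"offset": [0.004, -0.001, 0.002], "dr": [0.028, 0.01, -0.114], "fingers": 0.085}, {"offset": [0.004, -0.002, 0.002], "dr": [0.028, 0.01, -0.114], "fingers": 0.085}, {"offset": [0.004, 0, 0.002], "dr": [0.028, 0.01, -0.114], "fingers": 0.085}, {"offset": [0.004, 0, 0.002], "dr": [0.028, 0.01, -0.114], "fingers": 0.085}, {"offset": [0.005, 0, 0.002], "dr": [0.028, 0.01, -0.114], "fingers": 0.085}]'

```text
time: 4.05
tool_pos: [0.5034, 0.0594, 0.2265]
tool_rot: [0.282, 0.886, 0.14, 0.34]
ft_force: [-0.5, 0.3, -0.9]
finger_gap: 0.0848
gripper_force: 0.0
```

Call:
servo_tool --increments '[{"offset": [0.004, 0.001, 0.002], "dr": [0.028, 0.01, -0.114], "fingers": 0.085}, {"offset": [0.003, 0.001, 0.002], "dr": [0.028, 0.01, -0.114], "fingers": 0.085}, {"offset": [0.004, 0.002, 0.002], "dr": [0.028, 0.01, -0.114], "fingers": 0.085}, {"offset": [0.003, 0.003, 0.002], "dr": [0.028, 0.01, -0.114], "fingers": 0.085}, {"offset": [0.004, 0.002, 0.002], "dr": [0.028, 0.01, -0.114], "fingers": 0.085}]'

```text
time: 4.55
tool_pos: [0.5, 0.0753, 0.2108]
tool_rot: [0.041, 0.945, -0.015, 0.324]
ft_force: [-0.1, 0.9, -0.5]
finger_gap: 0.0847
gripper_force: 0.0
```

```bash
python3 - <<'E'
from h import *
s=monitor.read_state();print(s['time'],s['tool_pos'].tolist(),np.round(s['qpos'],4).tolist());print(np.round(R.from_quat(s['tool_rot']).as_matrix(),3))
E
```

```text
4.55 [0.49998794942777336, 0.07528009806346457, 0.21079676417374893] [0.297, -0.1347, -0.8831, 0.1994, -0.2342, 0.3083]
[[-0.787  0.088  0.611]
 [ 0.068  0.996 -0.056]
 [-0.613 -0.003 -0.79 ]]
```

```bash
cat >> h.py <<'E'
def fk(q,k):
    a,h,L1,L2,d2,Lt,e5=k; e=R.from_euler
    b=q[1]-q[2]+q[3]; f=q[1]-q[2]
    p=np.array([a+L1*np.sin(q[1])+L2*np.cos(f)+d2*np.sin(f)+e5*np.cos(b),0,h+L1*np.cos(q[1])-L2*np.sin(f)+d2*np.cos(f)-e5*np.sin(b)])
    A=e('ZYZ',[q[0],b,q[4]]).as_matrix()
    return e('z',q[0]).as_matrix()@p+A@[Lt,0,0], A@B@e('z',q[5]).as_matrix()
DATA+=[([0.0417,-0.2408,-1.0937,-0.1759,0.0674,1.2476],[.50621,.04269,.24227]),([0.297,-0.1347,-0.8831,0.1994,-0.2342,0.3083],[.49999,.07528,.21080])]
k0=np.array([0,.28,.3,.3,0,.2,.08])
def fit(data=DATA):
    s=least_squares(lambda k:np.r_[np.concatenate([(fk(q,k)[0]-p)*2000 for q,p in data]),(k-k0)*.5],k0)
    return s.x,s.fun
E
python3 - <<'E'
from h import *
k,r=fit();print(np.round(k,4),np.round(np.abs(r[:15]).max()/2,2),'mm')
for c0 in ([.582,.0715],[.68,.084]):
  for g in(47,60):
   c=np.array([*c0,g/1000])
   for al in(30,40,45,50,55):
    Rt=tooly(-5,al)@flip
    o=[]
    for back in(0,.11):
        P=c+(.02-back)*Rt[:,2]; q,e=ik(P,Rt,k,[.1,.5,-.5,0,0,0]); o+=[np.round(q,2).tolist(),round(e,3)]
    print(c0,g,al,o)
x=np.array([np.cos(np.radians(-35)),np.sin(np.radians(-35)),0]);O=np.array([.5955,-.277,0])
for al in(30,45,55):
    R0=tooly(-35,90-al)
    for dz in(.06,.2):
        P=O+[0,0,dz]+.0*x+.02*R0[:,2]; 
        q,e=ik(P,R0,k,[-.4,.5,-.3,.8,0,-2.9]);print('place',al,dz,np.round(q,2),round(e,3))
E
```

```text
[5.000e-04 2.176e-01 5.670e-01 3.854e-01 6.070e-02 3.205e-01 1.203e-01] 0.12 mm
[0.582, 0.0715] 47 30 [[0.31, 0.62, -1.28, -1.24, -0.36, 0.24], np.float64(0.086), [0.47, 0.24, -1.28, -0.7, -0.51, 0.4], np.float64(0.171)]
[0.582, 0.0715] 47 40 [[0.25, 0.52, -1.23, -1.02, -0.26, 0.22], np.float64(0.0), [0.35, 0.18, -1.28, -0.69, -0.34, 0.3], np.float64(0.018)]
[0.582, 0.0715] 47 45 [[0.24, 0.43, -1.14, -0.76, -0.23, 0.23], np.float64(0.0), [0.32, 0.11, -1.18, -0.47, -0.28, 0.3], np.float64(0.0)]
[0.582, 0.0715] 47 50 [[0.22, 0.38, -1.05, -0.53, -0.2, 0.24], np.float64(0.0), [0.29, 0.08, -1.07, -0.24, -0.24, 0.29], np.float64(0.0)]
[0.582, 0.0715] 47 55 [[0.21, 0.35, -0.96, -0.33, -0.17, 0.24], np.float64(0.0), [0.26, 0.08, -0.96, -0.04, -0.2, 0.29], np.float64(0.0)]
[0.582, 0.0715] 60 30 [[0.3, 0.58, -1.28, -1.21, -0.36, 0.23], np.float64(0.079), [0.46, 0.2, -1.28, -0.68, -0.5, 0.39], np.float64(0.158)]
[0.582, 0.0715] 60 40 [[0.25, 0.47, -1.21, -0.96, -0.26, 0.22], np.float64(0.0), [0.35, 0.15, -1.28, -0.68, -0.33, 0.29], np.float64(0.001)]
[0.582, 0.0715] 60 45 [[0.24, 0.39, -1.13, -
[... 1360 characters left out ...]
, -0.55, -0.21, 0.22], np.float64(0.0), [0.27, 0.21, -0.97, -0.36, -0.25, 0.26], np.float64(0.0)]
[0.68, 0.084] 60 50 [[0.2, 0.44, -0.81, -0.35, -0.19, 0.23], np.float64(0.0), [0.25, 0.2, -0.85, -0.15, -0.22, 0.26], np.float64(0.0)]
[0.68, 0.084] 60 55 [[0.19, 0.43, -0.72, -0.17, -0.16, 0.23], np.float64(0.0), [0.23, 0.2, -0.74, 0.04, -0.18, 0.26], np.float64(0.0)]
place 30 0.06 [-0.38  0.4  -0.7  -0.04 -0.11 -2.94] 0.0
place 30 0.2 [-0.38  0.21 -0.5   0.34 -0.11 -2.94] 0.0
place 45 0.06 [-0.35  0.44 -0.97 -0.61 -0.18 -2.96] 0.0
place 45 0.2 [-0.35  0.16 -0.79 -0.15 -0.18 -2.96] 0.0
place 55 0.06 [-0.33  0.58 -1.13 -1.07 -0.23 -2.98] 0.0
place 55 0.2 [-0.33  0.2  -0.97 -0.54 -0.23 -2.98] 0.0
```

```bash
python3 - <<'E'
from h import *
Rt=tooly(-5,43)@flip; k,_=fit()
T=np.array([.582,.0715,.053])+.018*Rt[:,2]
for b in(.1,.05,0): print(np.round(ik(T-b*Rt[:,2],Rt,k,[.2,.3,-1,-.3,0,.2])[0],2))
p,r=plan(T-.1*Rt[:,2],Rt,5)
plan(T,Rt,5,p,r)
E
```

```text
[ 0.32  0.15 -1.22 -0.57 -0.3   0.29]
[ 0.28  0.3  -1.21 -0.72 -0.27  0.26]
[ 0.25  0.44 -1.17 -0.83 -0.24  0.23]
[0.009, 0.001, 0.019] [-0.0, -0.032, 0.0]
[0.01, 0.0, 0.018] [-0.0, -0.032, 0.0]
[0.01, 0.001, 0.018] [-0.0, -0.032, 0.0]
[0.011, 0.001, 0.018] [-0.0, -0.032, 0.0]
[0.011, 0.001, 0.018] [-0.0, -0.032, 0.0]
end [0.5223 0.0771 0.1088] miss [ 0.0001  0.0003 -0.0001] 0.15
[-0.0, -0.0, 0.02] [-0.0, -0.0, 0.0]
[-0.0, -0.0, 0.02] [-0.0, -0.0, 0.0]
[-0.0, -0.0, 0.02] [-0.0, -0.0, 0.0]
[-0.0, -0.0, 0.02] [-0.0, -0.0, 0.0]
[-0.0, -0.0, 0.02] [-0.0, -0.0, 0.0]
end [0.5952 0.0705 0.0406] miss [ 0.      0.0001 -0.0002] 0.15
```

Call:
servo_tool --increments '[{"offset": [0.009, 0.001, 0.019], "dr": [0, -0.032, 0], "fingers": 0.085}, {"offset": [0.01, 0, 0.018], "dr": [0, -0.032, 0], "fingers": 0.085}, {"offset": [0.01, 0.001, 0.018], "dr": [0, -0.032, 0], "fingers": 0.085}, {"offset": [0.011, 0.001, 0.018], "dr": [0, -0.032, 0], "fingers": 0.085}, {"offset": [0.011, 0.001, 0.018], "dr": [0, -0.032, 0], "fingers": 0.085}]'

```text
time: 5.05
tool_pos: [0.5225, 0.0773, 0.1088]
tool_rot: [0.042, 0.916, -0.017, 0.399]
ft_force: [0.8, -0.3, -1.2]
finger_gap: 0.0848
gripper_force: 0.0
```

Call:
servo_tool --increments '[{"offset": [0, 0, 0], "dr": [0, 0, 0], "fingers": 0.085}, {"offset": [0, 0, 0], "dr": [0, 0, 0], "fingers": 0.085}]'

```text
time: 5.25
tool_pos: [0.5216, 0.0767, 0.1077]
tool_rot: [0.042, 0.917, -0.018, 0.397]
ft_force: [0.2, -0.9, 0.0]
finger_gap: 0.085
gripper_force: 0.0
```

```bash
python3 - <<'E'
from h import *
Rt=tooly(-5,43)@flip
T=np.array([.582,.0715,.053])+.018*Rt[:,2]
s=monitor.read_state();print(s['tool_pos'],s['ft_force'])
plan(T,Rt,5)
w=take('wrist','wrist2');b=take('side','side2')
print(proj(w,[.582,.0715,.11]),proj(w,[.547,.075,.067]))
cv2.imwrite('pics/v2.png',np.hstack([cv2.resize(w['img'],(480,300)),b['img'][100:400,200:520]])[:,:,::-1])
E
```

```text
[0.52156176 0.0766758  0.10770147] [ 0.19390181 -0.85491127  0.02022846]
[-0.0, 0.0, 0.02] [-0.001, -0.001, -0.001]
[-0.001, 0.0, 0.02] [-0.001, -0.001, -0.001]
[0.0, 0.0, 0.02] [-0.001, -0.001, -0.001]
[-0.0, 0.0, 0.02] [-0.001, -0.001, -0.001]
[-0.001, 0.0, 0.02] [-0.001, -0.001, -0.001]
end [0.5957 0.0701 0.0409] miss [ 0.0006 -0.0003  0.0001] 0.19
[320.67260733 285.99430478] [321.01550536 205.88981442]
```

View pics/v2.png

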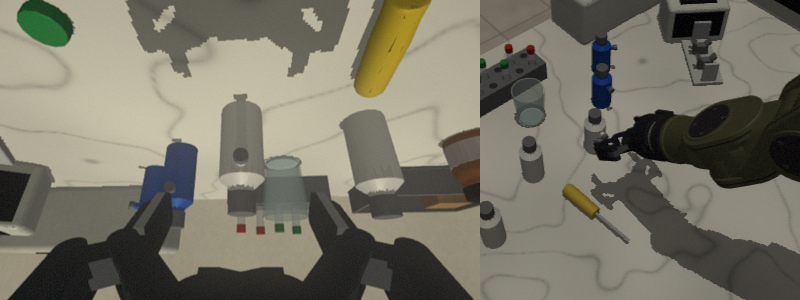

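The wrist view shows the bottle centred between the fingers, with the port facing the camera at about (320,208) against a predicted (321,206). Alignment is good, so I'll go in and close.

Call:
servo_tool --increments '[{"offset": [0, 0, 0.02], "dr": [0, 0, 0], "fingers": 0.085}, {"offset": [0, 0, 0.02], "dr": [0, 0, 0], "fingers": 0.085}, {"offset": [0, 0, 0.02], "dr": [0, 0, 0], "fingers": 0.085}, {"offset": [0, 0, 0.02], "dr": [0, 0, 0], "fingers": 0.085}, {"offset": [0, 0, 0.02], "dr": [0, 0, 0], "fingers": 0.085}]'

```text
time: 5.85
tool_pos: [0.5982, 0.0701, 0.0434]
tool_rot: [0.043, 0.915, -0.017, 0.401]
ft_force: [0.1, 0.4, 0.2]
finger_gap: 0.0852
gripper_force: 0.0
```

Call:
servo_tool --increments '[{"offset": [0, 0, 0], "dr": [0, 0, 0], "fingers": 0.06}, {"offset": [0, 0, 0], "dr": [0, 0, 0], "fingers": 0.05}, {"offset": [0, 0, 0], "dr": [0, 0, 0], "fingers": 0.045}, {"offset": [0, 0, 0], "dr": [0, 0, 0], "fingers": 0.035}, {"offset": [0, 0, 0], "dr": [0, 0, 0], "fingers": 0.03}]'

```text
time: 6.35
tool_pos: [0.5959, 0.0699, 0.0429]
tool_rot: [0.043, 0.915, -0.017, 0.4]
ft_force: [-4.5, 0.5, 6.7]
finger_gap: 0.0424
gripper_force: 60.8
```

Call:
servo_tool --increments '[{"offset": [0, 0, 0], "dr": [0, 0, 0], "fingers": 0.03}, {"offset": [0, 0, 0], "dr": [0, 0, 0], "fingers": 0.03}, {"offset": [0, 0, 0], "dr": [0, 0, 0], "fingers": 0.03}]'

```text
time: 6.65
tool_pos: [0.5959, 0.07, 0.0429]
tool_rot: [0.043, 0.915, -0.017, 0.4]
ft_force: [-3.7, 1.4, 8.0]
finger_gap: 0.0428
gripper_force: 60.9
```

Call:
servo_tool --increments '[{"offset": [-0.007, 0, -0.007], "dr": [0, 0, 0], "fingers": 0.03}, {"offset": [-0.015, 0, -0.014], "dr": [0, 0, 0], "fingers": 0.03}, {"offset": [-0.022, 0, -0.021], "dr": [0, 0, 0], "fingers": 0.03}, {"offset": [-0.022, 0, -0.021], "dr": [0, 0, 0], "fingers": 0.03}, {"offset": [-0.022, 0, -0.021], "dr": [0, 0, 0], "fingers": 0.03}]'

```text
time: 7.15
tool_pos: [0.5923, 0.0694, 0.1631]
tool_rot: [0.043, 0.916, -0.018, 0.398]
ft_force: [-0.2, 0.4, -2.7]
finger_gap: 0.0426
gripper_force: 61.2
```

Call:
servo_tool --increments '[{"offset": [-0.022, 0, -0.021], "dr": [0, 0, 0], "fingers": 0.03}, {"offset": [-0.022, 0, -0.021], "dr": [0, 0, 0], "fingers": 0.03}, {"offset": [-0.015, 0, -0.014], "dr": [0, 0, 0], "fingers": 0.03}, {"offset": [0, 0, 0], "dr": [0, 0, 0], "fingers": 0.03}, {"offset": [0, 0, 0], "dr": [0, 0, 0], "fingers": 0.03}]'

```text
time: 7.65
tool_pos: [0.5922, 0.0695, 0.2433]
tool_rot: [0.043, 0.916, -0.018, 0.398]
ft_force: [0.5, 0.6, -2.5]
finger_gap: 0.0426
gripper_force: 61.2
```

```bash
python3 - <<'E'
from h import *
s=monitor.read_state();print(s['tool_pos'],s['ft_force'],s['finger_gap'],s['gripper_force'],np.round(s['qpos'],3))
a=take('scene','scene3');b=take('side','side3')
z=R.from_quat(s['tool_rot']).as_matrix()[:,2]; c=s['tool_pos']-.019*z
print('expect axis',c,'cap at',proj(b,c+[0,0,.054]),proj(a,c+[0,0,.054]))
def cr(d,u,v,w,h): return cv2.resize(d['img'][v:v+h,u:u+w],(400,int(400*h/w)),interpolation=cv2.INTER_CUBIC)
u,v=[int(t) for t in proj(b,c)];u2,v2=[int(t) for t in proj(a,c)];print(u,v,u2,v2)
im=np.vstack([np.hstack([cr(a,210,90,80,60),cr(b,390,100,80,60+0)]),np.hstack([cr(a,u2-50,v2-38,100,75),cr(b,u-50,v-38,100,75)])])
cv2.imwrite('pics/v3.png',im[:,:,::-1]);print(im.shape)
E
```

```text
[0.59216449 0.06950968 0.24331901] [ 0.45463716  0.57920743 -2.45534019] 0.042631569798452576 61.195034980773926 [ 0.248 -0.045 -0.856 -0.031 -0.246  0.238]
expect axis [0.57832828 0.0707733  0.25627904] cap at [317.16466219 134.17202897] [345.60945032 136.18637144]
316 157 343 158
(600, 800, 3)
```

View pics/v3.png

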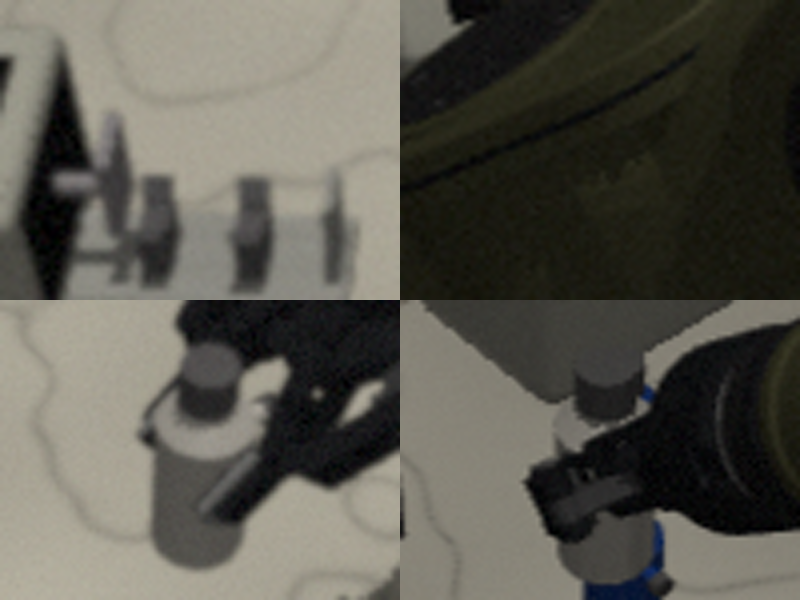

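Crop check: the bottle hangs upright in the grip, cap top at scene (346,135.5) against a predicted (345.6,136.2) and at side (318,135) against (317,134). The assumed grasp height (56 mm) therefore holds. Next I'll overlay the cradle model on the unobstructed images to check its pose.

```bash
cat >> h.py <<'E'
def crad(o,yaw):
    a=np.radians(yaw); M=np.eye(4);M[:2,:2]=[[np.cos(a),-np.sin(a)],[np.sin(a),np.cos(a)]];M[:2,3]=o; return M
def W(M,p): return (M@[*p,1])[:3]
E
python3 - <<'E'
from h import *
M=crad([.595,-.2753],-34.8)
L=[[(-65,-35,10),(-65,35,10),(85,35,10)],[(-65,-35,10),(85,-35,10)],[(-61,-17,63),(-61,17,63),(-61,17,10),(-61,-17,10),(-61,-17,63)],[(-55,-17,63),(-55,17,63)],[(49,-20,92),(49,20,92),(49,20,42),(49,-20,42),(49,-20,92)],[(85,-75,105),(85,75,105)],[(85,-75,105),(85,-75,0)]]
def ov(f,u,v,w,h,s):
    d=load(f); im=cv2.resize(d['img'][v:v+h,u:u+w],(w*s,h*s),interpolation=cv2.INTER_CUBIC).copy()
    for l in L:
        q=np.array([(proj(d,W(M,np.array(p)/1000))-[u-.5,v-.5])*s for p in l])
        cv2.polylines(im,[np.int32(q*8)],False,(255,0,0),1,cv2.LINE_AA,3)
    return im
A=ov('side2',400,95,50,75,8);C=ov('scene3',230,95,60,60,6)
C=cv2.copyMakeBorder(C,0,600-360,0,40,cv2.BORDER_CONSTANT)
cv2.imwrite('pics/v4.png',np.hstack([A,C])[:,:,::-1])
E
```

```text
(no output)
```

View pics/v4.png

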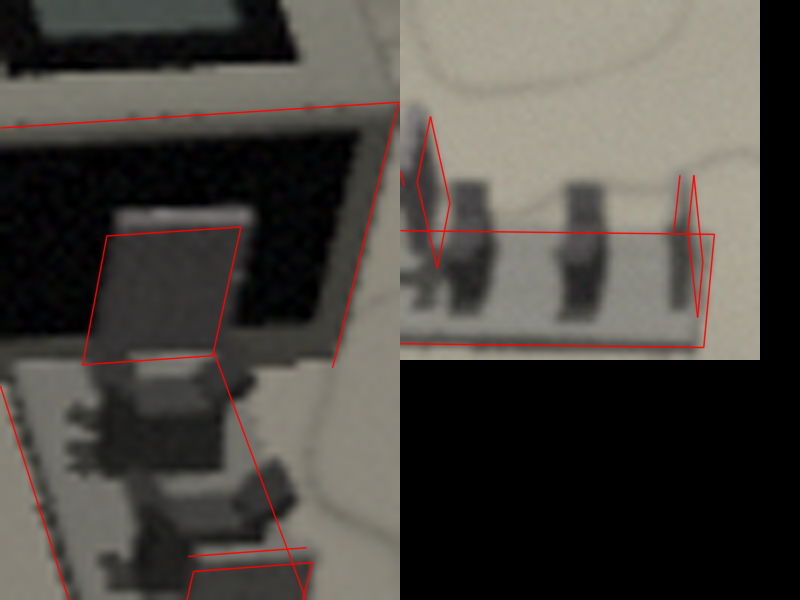

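```bash
python3 - <<'E'
from h import *
M=crad([.595,-.2753],-34.8)
a=load('scene3');b=load('side2')
# observed px shifts (actual - model) at plunger plate, nose plate
obs=[(b,(49,0,67),(.9,-.7)),(b,(-61,0,63),(.5,-.5)),(b,(0,-35,10),(1,0)),(a,(-65,0,10),(-2,0)),(a,(-55,0,45),(-2.4,.3)),(a,(49,0,67),(-2.3,-.5))]
f=lambda x:np.concatenate([proj(d,W(M,np.array(p)/1000)+[x[0],x[1],0])-proj(d,W(M,np.array(p)/1000))-s for d,p,s in obs])
s=least_squares(f,[0,0]);print(s.x,np.round(s.fun,2)); 
for D,n in((a,'scene'),(b,'side')):
    s=least_squares(lambda x:np.concatenate([proj(d,W(M,np.array(p)/1000)+[x[0],x[1],0])-proj(d,W(M,np.array(p)/1000))-t for d,p,t in obs if d is D]),[0,0]);print(n,s.x)
E
```

```text
[ 0.00221516 -0.00385404] [-0.52 -0.47 -0.13 -0.82 -0.66 -1.22  0.56 -0.53  0.92 -0.83  0.85 -0.03]
scene [ 0.00475679 -0.00348194]
side [-0.00032162 -0.00243714]
```

```bash
cat >> h.py <<'E'
O=np.array([.597,-.2785]);YAW=-34.8
def place(dx,z,dy=0,Rb_fix=None):
    """tool pose for bottle axis at cradle x offset dx from seated, axis height z"""
    M=crad(O,YAW); cx,cy=M[:3,0],M[:3,1]
    a=np.radians(-5); Rb=np.c_[[np.cos(a),np.sin(a),0],[-np.sin(a),np.cos(a),0],[0,0,1]]
    Rn=np.load('Rn.npy'); Rp=np.c_[[0,0,-1],-cy,-cx]@Rb.T@Rn
    return W(M,[-.001+dx,dy,z])+.019*Rp[:,2],Rp
E
python3 - <<'E'
from h import *
s=monitor.read_state();np.save('Rn.npy',R.from_quat(s['tool_rot']).as_matrix())
k,_=fit();q0=s['qpos']
for dx,z in((-.015,.2),(-.015,.086),(.009,.086),(.009,.06)):
    P,Rp=place(dx,z);q,e=ik(P,Rp,k,[-.35,.3,-.8,-.4,-.1,-2.9]);print(dx,z,np.round(P,3),np.round(q,3),round(e,4))
    if z==.2:q2=q
N=25;pk=s['tool_pos'].copy();Rk=np.load('Rn.npy').copy()
Tb=np.load('Rn.npy').T
for i in range(1,N+1):
    q=q0+(q2-q0)*i/N;P,Rt=fk(q,k)
    o=np.round(Rk.T@(P-pk),3);d=np.round(R.from_matrix(Rk.T@Rt).as_rotvec(),3)
    pk=pk+Rk@o;Rk=Rk@R.from_rotvec(d).as_matrix()
    c=pk-.019*Rk[:,2];bz=Rk@Tb@[0,0,1]
    print('{"offset": %s, "dr": %s, "fingers": 0.03}'%(o.tolist(),d.tolist()), np.round(pk,2) if i%5==0 else '', round(min((c-.056*bz)[2],(c+.054*bz)[2]),3))
P,Rp=place(-.015,.2);print(pk-P,R.from_matrix(Rk.T@Rp).as_rotvec())
E
```

```text
-0.015 0.2 [ 0.595 -0.277  0.186] [-0.353  0.139 -0.784 -0.09  -0.169 -2.951] 0.0
-0.015 0.086 [ 0.595 -0.277  0.072] [-0.353  0.355 -0.943 -0.465 -0.169 -2.951] 0.0
0.009 0.086 [ 0.614 -0.29   0.072] [-0.366  0.379 -0.889 -0.438 -0.161 -2.961] 0.0
0.009 0.06 [ 0.614 -0.29   0.046] [-0.366  0.436 -0.915 -0.521 -0.161 -2.961] 0.0
{"offset": [-0.002, -0.012, 0.005], "dr": [0.015, 0.003, -0.112], "fingers": 0.03}  0.196
{"offset": [-0.0, -0.013, 0.005], "dr": [0.014, 0.006, -0.111], "fingers": 0.03}  0.195
{"offset": [0.001, -0.012, 0.005], "dr": [0.013, 0.007, -0.111], "fingers": 0.03}  0.194
{"offset": [0.003, -0.013, 0.005], "dr": [0.013, 0.008, -0.112], "fingers": 0.03}  0.194
{"offset": [0.004, -0.012, 0.005], "dr": [0.011, 0.01, -0.111], "fingers": 0.03} [0.61 0.   0.23] 0.194
{"offset": [0.006, -0.011, 0.005], "dr": [0.009, 0.012, -0.111], "fingers": 0.03}  0.194
{"offset": [0.007, -0.011, 0.005], "dr": [0.009, 0.012, -0.112], "fingers": 0.03}  0.195
{"offset": [0.009, -0.01, 0.005], "dr": [0.006, 0.014, -0.111], "fingers": 0.03}  0.196
{"offset": [0.009, -0.008, 0.005], "dr": [0
[... 911 characters left out ...]
.005], "dr": [-0.011, 0.008, -0.111], "fingers": 0.03}  0.208
{"offset": [0.01, 0.009, 0.005], "dr": [-0.012, 0.008, -0.11], "fingers": 0.03} [ 0.61 -0.21  0.2 ] 0.207
{"offset": [0.01, 0.01, 0.005], "dr": [-0.014, 0.005, -0.111], "fingers": 0.03}  0.207
{"offset": [0.008, 0.011, 0.005], "dr": [-0.013, 0.004, -0.11], "fingers": 0.03}  0.206
{"offset": [0.007, 0.013, 0.005], "dr": [-0.014, 0.002, -0.111], "fingers": 0.03}  0.204
{"offset": [0.005, 0.013, 0.005], "dr": [-0.014, 0.0, -0.11], "fingers": 0.03}  0.202
{"offset": [0.003, 0.013, 0.004], "dr": [-0.014, -0.001, -0.111], "fingers": 0.03} [ 0.59 -0.28  0.19] 0.2
[-0.00023272  0.00066212  0.00010982] [-0.00027275 -0.00025168  0.00023069]
```

Call:
servo_tool --increments '[{"offset": [-0.002, -0.012, 0.005], "dr": [0.015, 0.003, -0.112], "fingers": 0.03}, {"offset": [0, -0.013, 0.005], "dr": [0.014, 0.006, -0.111], "fingers": 0.03}, {"offset": [0.001, -0.012, 0.005], "dr": [0.013, 0.007, -0.111], "fingers": 0.03}, {"offset": [0.003, -0.013, 0.005], "dr": [0.013, 0.008, -0.112], "fingers": 0.03}, {"offset": [0.004, -0.012, 0.005], "dr": [0.011, 0.01, -0.111], "fingers": 0.03}]'

```text
time: 8.25
tool_pos: [0.6082, 0.0037, 0.2307]
tool_rot: [-0.199, 0.898, -0.157, 0.358]
ft_force: [-0.2, 0.9, -1.5]
finger_gap: 0.0426
gripper_force: 61.1
```

Call:
servo_tool --increments '[{"offset": [0.006, -0.011, 0.005], "dr": [0.009, 0.012, -0.111], "fingers": 0.03}, {"offset": [0.007, -0.011, 0.005], "dr": [0.009, 0.012, -0.112], "fingers": 0.03}, {"offset": [0.009, -0.01, 0.005], "dr": [0.006, 0.014, -0.111], "fingers": 0.03}, {"offset": [0.009, -0.008, 0.005], "dr": [0.005, 0.014, -0.111], "fingers": 0.03}, {"offset": [0.011, -0.008, 0.005], "dr": [0.003, 0.014, -0.111], "fingers": 0.03}]'

```text
time: 8.75
tool_pos: [0.6177, -0.0639, 0.2207]
tool_rot: [-0.427, 0.818, -0.27, 0.274]
ft_force: [-0.3, -0.5, -2.3]
finger_gap: 0.0432
gripper_force: 61.0
```

Call:
servo_tool --increments '[{"offset": [0.012, -0.005, 0.005], "dr": [0.001, 0.015, -0.111], "fingers": 0.03}, {"offset": [0.013, -0.005, 0.005], "dr": [0, 0.014, -0.111], "fingers": 0.03}, {"offset": [0.013, -0.002, 0.005], "dr": [-0.003, 0.015, -0.111], "fingers": 0.03}, {"offset": [0.013, -0.002, 0.005], "dr": [-0.004, 0.014, -0.111], "fingers": 0.03}, {"offset": [0.013, 0.001, 0.005], "dr": [-0.006, 0.013, -0.111], "fingers": 0.03}]'

```text
time: 9.25
tool_pos: [0.6187, -0.1337, 0.2094]
tool_rot: [-0.626, 0.681, -0.345, 0.158]
ft_force: [0.7, -0.4, -1.2]
finger_gap: 0.0426
gripper_force: 61.0
```

Call:
servo_tool --increments '[{"offset": [0.014, 0.002, 0.005], "dr": [-0.007, 0.013, -0.111], "fingers": 0.03}, {"offset": [0.013, 0.004, 0.005], "dr": [-0.009, 0.011, -0.11], "fingers": 0.03}, {"offset": [0.012, 0.006, 0.005], "dr": [-0.011, 0.01, -0.111], "fingers": 0.03}, {"offset": [0.012, 0.007, 0.005], "dr": [-0.011, 0.008, -0.111], "fingers": 0.03}, {"offset": [0.01, 0.009, 0.005], "dr": [-0.012, 0.008, -0.11], "fingers": 0.03}]'

```text
time: 9.75
tool_pos: [0.6113, -0.205, 0.1976]
tool_rot: [0.783, -0.497, 0.373, -0.025]
ft_force: [0.9, 0.4, -1.4]
finger_gap: 0.0426
gripper_force: 61.0
```

Call:
servo_tool --increments '[{"offset": [0.01, 0.01, 0.005], "dr": [-0.014, 0.005, -0.111], "fingers": 0.03}, {"offset": [0.008, 0.011, 0.005], "dr": [-0.013, 0.004, -0.11], "fingers": 0.03}, {"offset": [0.007, 0.013, 0.005], "dr": [-0.014, 0.002, -0.111], "fingers": 0.03}, {"offset": [0.005, 0.013, 0.005], "dr": [-0.014, 0, -0.11], "fingers": 0.03}, {"offset": [0.003, 0.013, 0.004], "dr": [-0.014, -0.001, -0.111], "fingers": 0.03}]'

```text
time: 10.25
tool_pos: [0.5947, -0.2757, 0.1855]
tool_rot: [0.888, -0.278, 0.351, 0.108]
ft_force: [-0.8, 0.4, -1.1]
finger_gap: 0.0427
gripper_force: 61.0
```

Call:
servo_tool --increments '[{"offset": [0, 0, 0], "dr": [0, 0, 0], "fingers": 0.03}, {"offset": [0, 0, 0], "dr": [0, 0, 0], "fingers": 0.03}, {"offset": [0, 0, 0], "dr": [0, 0, 0], "fingers": 0.03}]'

```text
time: 10.55
tool_pos: [0.5962, -0.2749, 0.1879]
tool_rot: [0.886, -0.28, 0.354, 0.106]
ft_force: [0.8, -0.1, -1.7]
finger_gap: 0.0429
gripper_force: 61.1
```

```bash
python3 - <<'E'
from h import *
s=monitor.read_state();print(s['tool_pos'],s['ft_force'],s['finger_gap'],np.round(s['qpos'],3))
P,Rp=place(-.015,.2);Rn=R.from_quat(s['tool_rot']).as_matrix();print(s['tool_pos']-P,R.from_matrix(Rn.T@Rp).as_rotvec())
P,Rp=place(-.015,.088);plan(P,Rp,6)
a=take('scene','scene5');b=take('side','side5');w=take('wrist','wrist5')
M=crad(O,YAW)
for d,n in((a,'scene'),(b,'side'),(w,'wrist')):
    print(n,'cap',proj(d,W(M,[-.07,0,.2])),'port',proj(d,W(M,[-.027,0,.236])),'base',proj(d,W(M,[.04,0,.2])))
cv2.imwrite('pics/v5.png',np.vstack([np.hstack([cv2.resize(a['img'][50:200,190:390],(400,300)),cv2.resize(b['img'][20:200,340:580],(400,300))]),np.hstack([cv2.resize(w['img'],(480,300)),np.zeros((300,320,3),np.uint8)])])[:,:,::-1])
E
```

```text
[ 0.59618224 -0.27494639  0.18791043] [ 0.83538229 -0.13816825 -1.70370162] 0.04293382614591415 [-0.35   0.137 -0.782 -0.089 -0.169 -2.946]
[0.00159716 0.00178724 0.00175829] [-0.00325227 -0.00192777 -0.00342702]
[-0.013, 0.001, 0.014] [-0.001, -0.0, -0.001]
[-0.013, 0.0, 0.014] [-0.001, -0.0, -0.001]
[-0.013, 0.001, 0.013] [-0.001, -0.0, -0.001]
[-0.013, 0.0, 0.014] [-0.001, -0.0, -0.001]
[-0.013, 0.001, 0.014] [-0.001, -0.0, -0.001]
[-0.013, 0.0, 0.014] [-0.001, -0.0, -0.001]
end [ 0.5951 -0.2769  0.074 ] miss [ 0.0005 -0.0002 -0.0002] 0.24
scene cap [275.66460928  83.88859257] port [254.92117819  70.20757029] base [227.75100172  83.35512889]
side cap [444.11466946 119.05984376] port [441.7658543   91.63529983] base [430.36102945  86.45567754]
wrist cap [330.70130295 429.81896636] port [330.66209475 296.75227138] base [327.33571475 175.60116513]
```

View pics/v5.png

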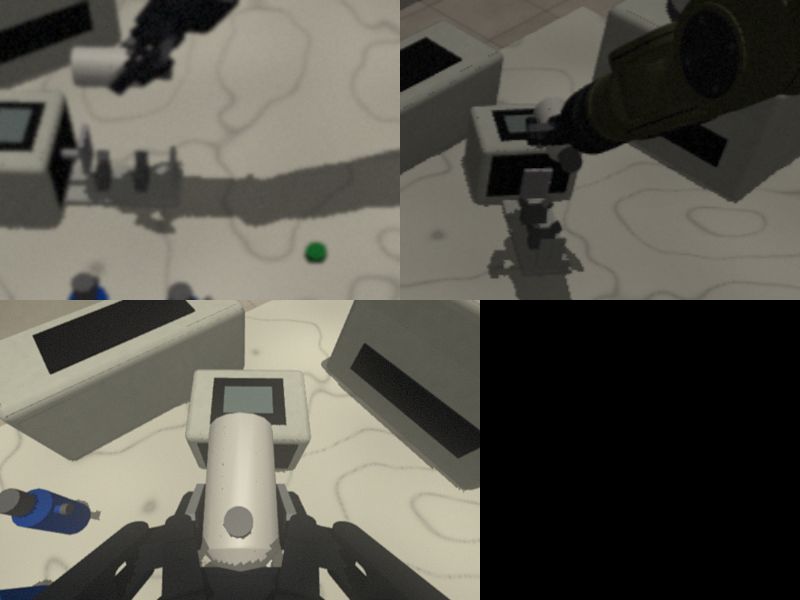

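The side and wrist views show the bottle horizontal over the cradle, cap toward the robot and port up. In the wrist view the port end is at about (317,296) and the body centreline at about u=322, so a small roll is left. I'll measure it numerically.

```bash
python3 - <<'E'
from h import *
d=load('wrist5');im=d['img'].astype(int);g=im.sum(2)/3
for v in(170,190,210,230,250): print(v,g[v,250:400:5].astype(int).tolist())
# port disc
roi=np.zeros(g.shape,bool);roi[270:330,290:345]=1
th=cv2.threshold(im[270:330,290:345].mean(2).astype(np.uint8),0,255,cv2.THRESH_BINARY_INV+cv2.THRESH_OTSU)
n,l,st,ce=cv2.connectedComponentsWithStats(th[1]);print('otsu',th[0],st,ce+[290,270])
s=monitor.read_state();T=R.from_quat(s['tool_rot']).as_matrix();print(np.round(T,3))
print('cam',np.round(d['tool_from_camera'],4))
E
```

```text
170 [158, 177, 176, 181, 177, 179, 128, 139, 160, 172, 177, 183, 185, 188, 195, 195, 191, 192, 183, 177, 174, 163, 146, 182, 176, 171, 179, 175, 175, 178]
190 [137, 106, 105, 92, 91, 84, 138, 160, 168, 175, 181, 184, 184, 188, 201, 201, 198, 191, 188, 182, 177, 166, 150, 110, 114, 113, 110, 111, 114, 114]
210 [181, 179, 112, 103, 78, 64, 145, 160, 170, 177, 182, 187, 192, 198, 202, 198, 201, 195, 188, 182, 176, 171, 153, 105, 66, 65, 68, 60, 87, 105]
230 [184, 181, 183, 180, 182, 142, 145, 163, 176, 177, 184, 187, 192, 200, 206, 209, 201, 197, 184, 182, 179, 169, 152, 138, 182, 185, 175, 182, 176, 189]
250 [183, 181, 145, 125, 114, 131, 159, 166, 176, 175, 184, 189, 192, 204, 207, 207, 204, 197, 186, 176, 173, 166, 156, 139, 84, 121, 123, 182, 188, 185]
otsu 157.0 [[   0    0   55   60 1941]
 [   7    5   41   44 1357]
 [   4   44    1    2    2]] [[316.56002061 301.75218959]
 [317.66322771 296.25644805]
 [294.         314.5       ]]
[[ 0.593 -0.57   0.568]
 [-0.42  -0.821 -0.386]
 [ 0.687 -0.01  -0.726]]
cam [[-2.100e-03  9.529e-01  3.034e-01  7.790e-02]
 [ 1.000e+00  2.400e-03 -7.000e-04 -1.200e-03]
 [-1.400e-03  3.034e-01 -9.529e-01 -1.419e-01]
 [ 0.000e+00  0.000e+00  0.000e+00  1.000e+00]]
```

Call:
servo_tool --increments '[{"offset": [-0.013, 0.001, 0.014], "dr": [0, 0, 0], "fingers": 0.03}, {"offset": [-0.013, 0, 0.014], "dr": [0, 0, 0], "fingers": 0.03}, {"offset": [-0.013, 0.001, 0.013], "dr": [0, 0, 0], "fingers": 0.03}, {"offset": [-0.013, 0, 0.014], "dr": [-0.003, -0.001, -0.003], "fingers": 0.03}, {"offset": [-0.013, 0, 0.014], "dr": [0, 0, 0], "fingers": 0.03}]'

```text
time: 11.2
tool_pos: [0.5965, -0.2764, 0.0942]
tool_rot: [0.886, -0.279, 0.354, 0.108]
ft_force: [0.3, -0.2, -1.7]
finger_gap: 0.0423
gripper_force: 61.1
```

Call:
servo_tool --increments '[{"offset": [-0.012, 0, 0.013], "dr": [0, 0, 0], "fingers": 0.03}, {"offset": [0, 0, 0], "dr": [0, 0, 0], "fingers": 0.03}, {"offset": [0, 0, 0], "dr": [0, 0, 0], "fingers": 0.03}, {"offset": [0, 0, 0], "dr": [0, 0, 0], "fingers": 0.03}]'

```text
time: 11.6
tool_pos: [0.5973, -0.277, 0.0781]
tool_rot: [0.886, -0.279, 0.354, 0.108]
ft_force: [1.0, -0.0, -1.5]
finger_gap: 0.0427
gripper_force: 61.1
```

```bash
python3 - <<'E'
from h import *
s=monitor.read_state();print(s['tool_pos'],s['ft_force'])
P,Rp=place(-.015,.088);Rn=R.from_quat(s['tool_rot']).as_matrix();M=crad(O,YAW);print('err in cradle',M[:3,:3].T@(s['tool_pos']-P),R.from_matrix(Rn.T@Rp).as_rotvec())
print('cx in tool',Rn.T@M[:3,0],'down',Rn.T@[0,0,-1.])
a=take('scene','scene6')
M=crad(O,YAW);print('scene base',proj(a,W(M,[.04,0,.11])),'plung',proj(a,W(M,[.049,0,.092])))
cv2.imwrite('pics/v6.png',cv2.resize(a['img'][90:150,210:310],(800,480),interpolation=cv2.INTER_CUBIC)[:,:,::-1])
E
```

```text
[ 0.59733677 -0.27702664  0.07812737] [ 0.95066684 -0.00728459 -1.48882617]
err in cradle [0.00242677 0.00132982 0.00397523] [-5.06328892e-04 -5.17495740e-03  9.40359492e-05]
cx in tool [7.25291869e-01 3.54140622e-04 6.88441413e-01] down [-0.68843218  0.0055773   0.72527927]
scene base [234.46140383 113.42394624] plung [232.1199402  118.85001927]
```

Call:
servo_tool --increments '[{"offset": [-0.0035, 0, 0.0036], "dr": [0, 0, 0], "fingers": 0.03}, {"offset": [0.0022, 0, 0.0021], "dr": [0, 0, 0], "fingers": 0.03}, {"offset": [0.0022, 0, 0.0021], "dr": [0, 0, 0], "fingers": 0.03}, {"offset": [0, 0, 0], "dr": [0, 0, 0], "fingers": 0.03}, {"offset": [0, 0, 0], "dr": [0, 0, 0], "fingers": 0.03}]'

```text
time: 12.15
tool_pos: [0.6014, -0.2804, 0.0716]
tool_rot: [0.886, -0.279, 0.353, 0.108]
ft_force: [0.4, 0.7, -1.7]
finger_gap: 0.043
gripper_force: 61.1
```

Call:
servo_tool --increments '[{"offset": [0.0022, 0, 0.0021], "dr": [0, 0, 0], "fingers": 0.03}, {"offset": [0, 0, 0], "dr": [0, 0, 0], "fingers": 0.03}, {"offset": [0, 0, 0], "dr": [0, 0, 0], "fingers": 0.03}]'

```text
time: 12.45
tool_pos: [0.6029, -0.2816, 0.0709]
tool_rot: [0.887, -0.279, 0.353, 0.108]
ft_force: [-3.0, 2.7, 0.1]
finger_gap: 0.0426
gripper_force: 61.3
```

Call:
servo_tool --increments '[{"offset": [0.0022, 0, 0.0021], "dr": [0, 0, 0], "fingers": 0.03}, {"offset": [0, 0, 0], "dr": [0, 0, 0], "fingers": 0.03}, {"offset": [0, 0, 0], "dr": [0, 0, 0], "fingers": 0.03}]'

```text
time: 12.75
tool_pos: [0.6051, -0.2832, 0.0707]
tool_rot: [0.887, -0.279, 0.352, 0.108]
ft_force: [-4.3, 2.9, 1.7]
finger_gap: 0.0425
gripper_force: 61.5
```

Call:
servo_tool --increments '[{"offset": [0.0022, 0, 0.0021], "dr": [0, 0, 0], "fingers": 0.03}, {"offset": [0, 0, 0], "dr": [0, 0, 0], "fingers": 0.03}, {"offset": [0, 0, 0], "dr": [0, 0, 0], "fingers": 0.03}]'

```text
time: 13.05
tool_pos: [0.6071, -0.2847, 0.0703]
tool_rot: [0.887, -0.279, 0.352, 0.108]
ft_force: [-6.1, 4.6, 2.0]
finger_gap: 0.0428
gripper_force: 61.7
```

Call:
servo_tool --increments '[{"offset": [0.0022, 0, 0.0021], "dr": [0, 0, 0], "fingers": 0.03}, {"offset": [0.0011, 0, 0.001], "dr": [0, 0, 0], "fingers": 0.03}, {"offset": [0, 0, 0], "dr": [0, 0, 0], "fingers": 0.03}, {"offset": [0, 0, 0], "dr": [0, 0, 0], "fingers": 0.03}]'

```text
time: 13.45
tool_pos: [0.6102, -0.2869, 0.0699]
tool_rot: [0.887, -0.279, 0.351, 0.108]
ft_force: [-8.3, 5.6, 3.1]
finger_gap: 0.0427
gripper_force: 61.9
```

Call:
servo_tool --increments '[{"offset": [-0.0035, 0, 0.0036], "dr": [0, 0, 0], "fingers": 0.03}, {"offset": [-0.0035, 0, 0.0036], "dr": [0, 0, 0], "fingers": 0.03}, {"offset": [0, 0, 0], "dr": [0, 0, 0], "fingers": 0.03}, {"offset": [0, 0, 0], "dr": [0, 0, 0], "fingers": 0.03}]'

```text
time: 13.85
tool_pos: [0.6094, -0.2862, 0.0589]
tool_rot: [0.888, -0.278, 0.35, 0.108]
ft_force: [-7.4, 5.8, 0.7]
finger_gap: 0.0427
gripper_force: 62.0
```

```bash
python3 - <<'E'
from h import *
s=monitor.read_state();M=crad(O,YAW);Rn=R.from_quat(s['tool_rot']).as_matrix()
P,Rp=place(0,.06);print('rel seated (cradle axes)',M[:3,:3].T@(s['tool_pos']-P),R.from_matrix(Rn.T@Rp).as_rotvec(),'F',M[:3,:3].T@s['ft_force'])
bz=Rn@np.load('Rn.npy').T@[0,0,1]; print('bottle axis in cradle',M[:3,:3].T@bz)
d=take('scene','scene7');take('side','side7')
E
```

```text
rel seated (cradle axes) [0.00261201 0.00070168 0.01278012] [0.00016213 0.00343564 0.00169733] F [-9.33058439  0.54527468  0.7170784 ]
bottle axis in cradle [-0.99999346 -0.00114199  0.00343046]
```

Call:
servo_tool --increments '[{"offset": [-0.0028, 0, 0.0029], "dr": [0, 0, 0], "fingers": 0.03}, {"offset": [-0.0028, 0, 0.0029], "dr": [0, 0, 0], "fingers": 0.03}, {"offset": [0, 0, 0], "dr": [0, 0, 0], "fingers": 0.03}, {"offset": [0, 0, 0], "dr": [0, 0, 0], "fingers": 0.03}]'

```text
time: 14.35
tool_pos: [0.6095, -0.2861, 0.051]
tool_rot: [0.888, -0.278, 0.351, 0.108]
ft_force: [-7.4, 6.6, 1.7]
finger_gap: 0.0426
gripper_force: 62.0
```

Call:
servo_tool --increments '[{"offset": [-0.0014, 0, 0.0014], "dr": [0, 0, 0], "fingers": 0.03}, {"offset": [0, 0, 0], "dr": [0, 0, 0], "fingers": 0.03}, {"offset": [0, 0, 0], "dr": [0, 0, 0], "fingers": 0.03}]'

```text
time: 14.65
tool_pos: [0.6101, -0.2867, 0.0502]
tool_rot: [0.887, -0.279, 0.352, 0.108]
ft_force: [-8.4, 5.8, 3.8]
finger_gap: 0.0428
gripper_force: 62.4
```

Call:
servo_tool --increments '[{"offset": [-0.001, 0, 0.001], "dr": [0, 0, 0], "fingers": 0.03}, {"offset": [0, 0, 0], "dr": [0, 0, 0], "fingers": 0.03}, {"offset": [0, 0, 0], "dr": [0, 0, 0], "fingers": 0.03}]'

```text
time: 14.95
tool_pos: [0.6103, -0.2872, 0.0497]
tool_rot: [0.887, -0.279, 0.352, 0.109]
ft_force: [-11.2, 5.5, 8.6]
finger_gap: 0.0426
gripper_force: 62.8
```

Call:
servo_tool --increments '[{"offset": [-0.0007, 0, 0.0007], "dr": [0, 0, 0], "fingers": 0.03}, {"offset": [0, 0, 0], "dr": [0, 0, 0], "fingers": 0.03}, {"offset": [0, 0, 0], "dr": [0, 0, 0], "fingers": 0.03}]'

```text
time: 15.25
tool_pos: [0.6104, -0.2876, 0.0494]
tool_rot: [0.886, -0.279, 0.353, 0.109]
ft_force: [-13.2, 6.8, 11.5]
finger_gap: 0.0429
gripper_force: 63.1
```

Call:
servo_tool --increments '[{"offset": [-0.0007, 0, 0.0007], "dr": [0, 0, 0], "fingers": 0.03}, {"offset": [0, 0, 0], "dr": [0, 0, 0], "fingers": 0.03}, {"offset": [0, 0, 0], "dr": [0, 0, 0], "fingers": 0.03}]'

```text
time: 15.55
tool_pos: [0.6106, -0.288, 0.0491]
tool_rot: [0.886, -0.279, 0.353, 0.109]
ft_force: [-14.0, 6.6, 13.3]
finger_gap: 0.0425
gripper_force: 63.4
```

```bash
python3 - <<'E'
from h import *
s=monitor.read_state();M=crad(O,YAW);Rn=R.from_quat(s['tool_rot']).as_matrix()
P,Rp=place(0,.06);print('rel seated',M[:3,:3].T@(s['tool_pos']-P),R.from_matrix(Rn.T@Rp).as_rotvec(),'F',M[:3,:3].T@s['ft_force'],'T',M[:3,:3].T@s['wrist_torque'])
bz=Rn@np.load('Rn.npy').T@[0,0,1]; print('bottle axis in cradle',M[:3,:3].T@bz)
a=take('scene','scene8');b=take('side','side8');w=take('wrist','wrist8')
# bottle position in tool from scene3/side3 observed cap centre
(o,r),(p,t)=ray(load('scene3'),346,135.5),ray(load('side3'),318,135.3);A=np.c_[r,-t];q=np.linalg.lstsq(A,p-o,rcond=None)[0];print('cap at lift',(o+r*q[0]+p+t*q[1])/2,'expected [.5783,.0708,.3103]')
E
```

```text
rel seated [ 0.00459435 -0.00016205  0.00293377] [ 0.00253237 -0.00388478  0.00027324] F [-15.26042902  -2.54783643  13.27767781] T [-0.33585227  0.70562829 -0.39684652]
bottle axis in cradle [-0.99999128  0.00155123 -0.00387808]
cap at lift [0.57650644 0.06999628 0.30933394] expected [.5783,.0708,.3103]
```

Call:
servo_tool --increments '[{"offset": [0.0007, 0, -0.0007], "dr": [0, 0, 0], "fingers": 0.03}, {"offset": [-0.0012, 0, -0.0011], "dr": [0, 0, 0], "fingers": 0.03}, {"offset": [-0.0012, 0, -0.0011], "dr": [0, 0, 0], "fingers": 0.03}, {"offset": [0, 0, 0], "dr": [0, 0, 0], "fingers": 0.03}, {"offset": [0, 0, 0], "dr": [0, 0, 0], "fingers": 0.03}]'

```text
time: 16.2
tool_pos: [0.6084, -0.2864, 0.0493]
tool_rot: [0.886, -0.279, 0.353, 0.109]
ft_force: [-7.4, 2.6, 5.7]
finger_gap: 0.0424
gripper_force: 61.7
```

Call:
servo_tool --increments '[{"offset": [-0.0008, 0, -0.0007], "dr": [0, 0, 0], "fingers": 0.03}, {"offset": [-0.0007, 0, 0.0007], "dr": [0, 0, 0], "fingers": 0.03}, {"offset": [0, 0, 0], "dr": [0, 0, 0], "fingers": 0.03}, {"offset": [0, 0, 0], "dr": [0, 0, 0], "fingers": 0.03}]'

```text
time: 16.6
tool_pos: [0.6079, -0.2861, 0.0491]
tool_rot: [0.886, -0.279, 0.354, 0.11]
ft_force: [-10.1, 3.4, 9.1]
finger_gap: 0.0428
gripper_force: 62.8
```

```bash
python3 - <<'E'
from h import *
s=monitor.read_state();M=crad(O,YAW);Rn=R.from_quat(s['tool_rot']).as_matrix()
P,Rp=place(0,.06);print('rel seated',M[:3,:3].T@(s['tool_pos']-P),'F',M[:3,:3].T@s['ft_force'],'T',M[:3,:3].T@s['wrist_torque'])
bz=Rn@np.load('Rn.npy').T@[0,0,1]; print('bottle axis in cradle',M[:3,:3].T@bz)
a=take('scene','scene9');b=take('side','side9')
for d,n in((a,'scene'),(b,'side')): 
  for z in(.06,.064): print(n,z,'cap bottom-end',np.round(proj(d,W(M,[-.055,0,z])),1),'base top',np.round(proj(d,W(M,[.055,0,z+.022])),1),'port',np.round(proj(d,W(M,[-.012,0,z+.036])),1))
A=cv2.resize(a['img'][85:160,205:305],(800,600),interpolation=cv2.INTER_CUBIC)[:, :]
Bb=cv2.resize(b['img'][85:185,385:485],(400,400),interpolation=cv2.INTER_CUBIC)
im=np.zeros((600,800,3),np.uint8); im[:300,:400]=cv2.resize(A,(400,300)); im[:400,400:]=Bb
w=load('wrist8')['img']; im[300:550,:400]=cv2.resize(w,(400,250))
cv2.imwrite('pics/v9.png',im[:,:,::-1])
E
```

```text
rel seated [ 0.00125493 -0.0001236   0.00299139] F [-10.22846059  -2.9967575    9.05323913] T [-0.3563377   0.65496392 -0.4646417 ]
bottle axis in cradle [-0.9999865   0.00194602 -0.00481819]
scene 0.06 cap bottom-end [274.4 128.7] base top [230.5 121.8] port [256.1 117.9]
scene 0.064 cap bottom-end [274.3 127.5] base top [230.2 120.6] port [255.9 116.7]
side 0.06 cap bottom-end [430.4 163.3] base top [420.2 124. ] port [428.3 138.5]
side 0.064 cap bottom-end [430.7 162. ] base top [420.4 122.7] port [428.6 137.2]
```

Call:
servo_tool --increments '[{"offset": [0.0005, 0, -0.0005], "dr": [0, 0, 0], "fingers": 0.03}, {"offset": [-0.0008, 0, -0.0007], "dr": [0, 0, 0], "fingers": 0.03}, {"offset": [0, 0, 0], "dr": [0, 0, 0], "fingers": 0.03}, {"offset": [0, 0, 0], "dr": [0, 0, 0], "fingers": 0.03}]'

```text
time: 17.1
tool_pos: [0.6072, -0.2855, 0.0493]
tool_rot: [0.886, -0.279, 0.354, 0.109]
ft_force: [-7.2, 1.9, 4.5]
finger_gap: 0.0427
gripper_force: 61.6
```

Call:
servo_tool --increments '[{"offset": [-0.0008, 0, -0.0007], "dr": [0, 0, 0], "fingers": 0.03}, {"offset": [0, 0, 0], "dr": [0, 0, 0], "fingers": 0.03}, {"offset": [0, 0, 0], "dr": [0, 0, 0], "fingers": 0.03}]'

```text
time: 17.4
tool_pos: [0.6067, -0.2852, 0.0494]
tool_rot: [0.886, -0.279, 0.354, 0.109]
ft_force: [-5.3, -0.3, 4.0]
finger_gap: 0.0428
gripper_force: 61.4
```

Call:
servo_tool --increments '[{"offset": [-0.0008, 0, -0.0007], "dr": [0, 0, 0], "fingers": 0.03}, {"offset": [0, 0, 0], "dr": [0, 0, 0], "fingers": 0.03}, {"offset": [0, 0, 0], "dr": [0, 0, 0], "fingers": 0.03}]'

```text
time: 17.7
tool_pos: [0.6067, -0.2851, 0.0494]
tool_rot: [0.886, -0.279, 0.354, 0.11]
ft_force: [-1.4, -6.1, -0.5]
finger_gap: 0.0426
gripper_force: 62.2
```

Call:
servo_tool --increments '[{"offset": [0, 0.001, 0], "dr": [0, 0, 0], "fingers": 0.03}, {"offset": [0, 0, 0], "dr": [0, 0, 0], "fingers": 0.03}, {"offset": [0, 0, 0], "dr": [0, 0, 0], "fingers": 0.03}]'

```text
time: 18.0
tool_pos: [0.6067, -0.2851, 0.0494]
tool_rot: [0.886, -0.279, 0.354, 0.109]
ft_force: [2.9, -5.2, -2.7]
finger_gap: 0.0424
gripper_force: 62.4
```

Call:
servo_tool --increments '[{"offset": [0, 0, 0], "dr": [0, 0, 0], "fingers": 0.046}, {"offset": [0, 0, 0], "dr": [0, 0, 0], "fingers": 0.05}, {"offset": [0, 0, 0], "dr": [0, 0, 0], "fingers": 0.06}, {"offset": [0, 0, 0], "dr": [0, 0, 0], "fingers": 0.07}, {"offset": [0, 0, 0], "dr": [0, 0, 0], "fingers": 0.08}]'

```text
time: 18.5
tool_pos: [0.6053, -0.2839, 0.0484]
tool_rot: [0.887, -0.278, 0.353, 0.108]
ft_force: [-0.1, -0.5, 0.7]
finger_gap: 0.0796
gripper_force: 0.0
```

```bash
python3 - <<'E'
from h import *
s=monitor.read_state();M=crad(O,YAW);print(s['tool_pos'],'F',M[:3,:3].T@s['ft_force'],s['finger_gap'])
w=take('wrist','wrist10');im=w['img'];a=load('wrist8')['img']
for f,i in(('8',a),('10',im)):
    roi=i[250:345,280:365].mean(2).astype(np.uint8)
    t,b=cv2.threshold(roi,0,255,cv2.THRESH_BINARY_INV+cv2.THRESH_OTSU);n,l,st,ce=cv2.connectedComponentsWithStats(b)
    k=[(st[j].tolist(),(ce[j]+[280,250]).round(1).tolist()) for j in range(1,n) if st[j][4]>300];print(f,t,k)
E
```

```text
[ 0.60533067 -0.28388312  0.04839034] F [ 0.21297484 -0.51911174  0.71772734] 0.07957396252292004
8 161.0 [([65, 0, 20, 95, 442], [360.2, 312.2]), ([18, 26, 40, 45, 1365], [317.5, 297.6])]
10 163.0 [([58, 0, 27, 95, 556], [357.5, 318.6]), ([19, 20, 39, 44, 1325], [318.0, 290.8]), ([0, 76, 24, 19, 359], [289.6, 335.8])]
```

Call:
servo_tool --increments '[{"offset": [0, 0, -0.01], "dr": [0, 0, 0], "fingers": 0.085}, {"offset": [0, 0, -0.02], "dr": [0, 0, 0], "fingers": 0.085}, {"offset": [0, 0, -0.025], "dr": [0, 0, 0], "fingers": 0.085}, {"offset": [0, 0, -0.025], "dr": [0, 0, 0], "fingers": 0.085}, {"offset": [0, 0, -0.025], "dr": [0, 0, 0], "fingers": 0.085}]'

```text
time: 19.05
tool_pos: [0.5447, -0.2427, 0.1255]
tool_rot: [0.887, -0.279, 0.353, 0.108]
ft_force: [0.0, 0.1, -0.5]
finger_gap: 0.0855
gripper_force: 0.0
```

Call:
servo_tool --increments '[{"offset": [-0.01, 0, -0.025], "dr": [0, 0, 0], "fingers": 0.085}, {"offset": [0.02, 0, -0.025], "dr": [0, 0, 0], "fingers": 0.085}, {"offset": [0.02, 0, -0.02], "dr": [0, 0, 0], "fingers": 0.085}, {"offset": [0, 0, 0], "dr": [0, 0, 0], "fingers": 0.085}, {"offset": [0, 0, 0], "dr": [0, 0, 0], "fingers": 0.085}]'

```text
time: 19.55
tool_pos: [0.5243, -0.2286, 0.1978]
tool_rot: [0.886, -0.279, 0.354, 0.108]
ft_force: [-0.0, 0.5, -0.4]
finger_gap: 0.085
gripper_force: 0.0
```

```bash
python3 - <<'E'
from h import *
s=monitor.read_state();print(s['time'],s['tool_pos'],s['ft_force'])
M=crad(O,YAW)
a=take('scene','scene11');b=take('side','side11');w=take('wrist','wrist11')
def ov(d,u,v,ww,h,W_,H_):
    sx,sy=W_/ww,H_/h
    im=cv2.resize(d['img'][v:v+h,u:u+ww],(W_,H_),interpolation=cv2.INTER_CUBIC).copy()
    for P,c in(([-.055,0,.06],(255,0,0)),([.055,0,.06],(255,0,0)),([.055,0,.082],(0,255,0)),([-.012,0,.096],(0,0,255)),([-.055,0,.063],(255,255,0))):
        q=proj(d,W(M,P)); q=((q-[u-.5,v-.5])*[sx,sy]); print(np.round(q)); cv2.circle(im,tuple(int(t) for t in q),3,c,1)
    return im
u,v=[int(t) for t in proj(w,W(M,[0,0,.06]))];print(u,v);u=min(max(u-100,0),440);v=min(max(v-75,0),250)
im=np.vstack([np.hstack([ov(a,215,90,80,60,400,300),ov(b,390,95,80,60+30,400,300)]),np.hstack([ov(w,u,v,200,150,400,300),np.zeros((300,400,3),np.uint8)])])
im[300:,400:]=ov(b,380,90,100,75,400,300)
cv2.imwrite('pics/v11.png',im[:,:,::-1])
E
```

```text
19.55 [ 0.5243478  -0.22861838  0.1977931 ] [-0.01709762  0.4933944  -0.37905966]
321 206
[299. 196.]
[ 87. 193.]
[ 80. 161.]
[208. 142.]
[299. 191.]
[205. 229.]
[146. 122.]
[153.  98.]
[194. 147.]
[206. 226.]
[201. 261.]
[201.  60.]
[201.  37.]
[201. 144.]
[201. 259.]
[204. 295.]
[157. 167.]
[163. 138.]
[195. 196.]
[205. 291.]
```

View pics/v11.png

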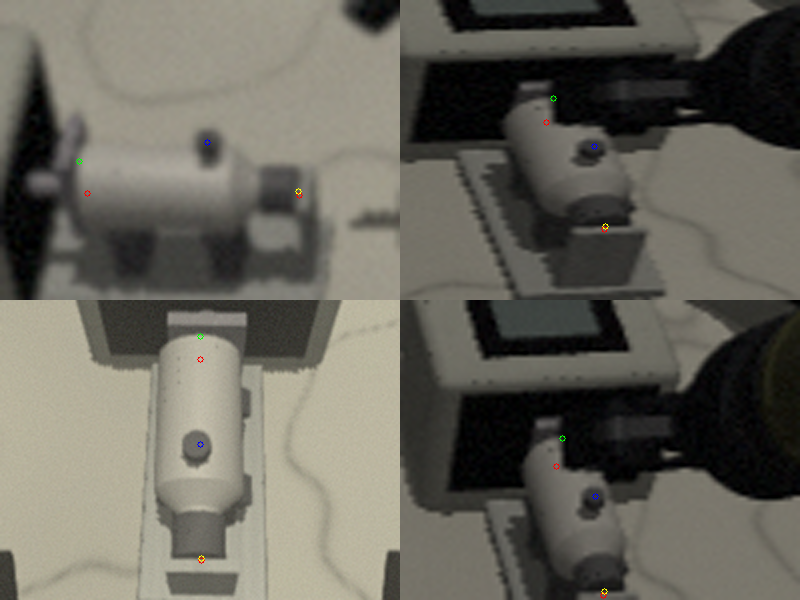

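The final picture shows the bottle lying in the cradle between plunger and nose, port up at wrist-crop (197,447) against a body centreline of 200. One doubt remains: the contact height while lowering was about 3 mm above my estimate. I'll check seating by touch, pressing gently on top of the body with the fingers closed; a seated bottle's top is at z=0.082.

```bash
python3 - <<'E'
from h import *
k,_=fit();M=crad(O,YAW);cx,cy=M[:3,0],M[:3,1];Rv=np.c_[cx,-cy,[0,0,-1]]
s=monitor.read_state()
for z in(.14,.082):
    print(np.round(ik(W(M,[.025,0,z]),Rv,k,s['qpos'])[0],3))
p,r=plan(W(M,[.025,0,.15]),Rv,10)
print(r)
E
```

```text
[-0.443  0.577  0.129  1.123 -0.    -2.977]
[-0.443  0.613  0.039  0.996 -0.    -2.977]
[0.005, -0.0, 0.011] [-0.0, -0.075, -0.0]
[0.006, -0.0, 0.011] [-0.0, -0.075, -0.0]
[0.007, -0.0, 0.01] [-0.0, -0.075, -0.0]
[0.008, -0.0, 0.009] [-0.0, -0.075, -0.0]
[0.008, -0.0, 0.009] [-0.0, -0.075, -0.0]
[0.009, -0.001, 0.009] [-0.0, -0.075, -0.0]
[0.01, 0.0, 0.007] [-0.0, -0.075, -0.0]
[0.01, 0.0, 0.007] [-0.0, -0.075, -0.0]
[0.011, 0.0, 0.006] [-0.0, -0.075, -0.0]
[0.011, 0.0, 0.006] [-0.0, -0.075, -0.0]
end [ 0.6177 -0.2927  0.1498] miss [ 0.0001  0.     -0.0002] 0.31
[[ 0.82125014 -0.57054364  0.00530651]
 [-0.57055584 -0.82125817  0.00102439]
 [ 0.00377356 -0.00386894 -0.9999854 ]]
```

Call:
servo_tool --increments '[{"offset": [0.005, 0, 0.011], "dr": [0, -0.075, 0], "fingers": 0.0}, {"offset": [0.006, 0, 0.011], "dr": [0, -0.075, 0], "fingers": 0.0}, {"offset": [0.007, 0, 0.01], "dr": [0, -0.075, 0], "fingers": 0.0}, {"offset": [0.008, 0, 0.009], "dr": [0, -0.075, 0], "fingers": 0.0}, {"offset": [0.008, 0, 0.009], "dr": [0, -0.075, 0], "fingers": 0.0}]'

```text
time: 20.2
tool_pos: [0.5705, -0.261, 0.1727]
tool_rot: [0.937, -0.294, 0.179, 0.054]
ft_force: [0.6, -0.4, -1.5]
finger_gap: 0.0114
gripper_force: 0.0
```

Call:
servo_tool --increments '[{"offset": [0.009, -0.001, 0.009], "dr": [0, -0.075, 0], "fingers": 0.0}, {"offset": [0.01, 0, 0.007], "dr": [0, -0.075, 0], "fingers": 0.0}, {"offset": [0.01, 0, 0.007], "dr": [0, -0.075, 0], "fingers": 0.0}, {"offset": [0.011, 0, 0.006], "dr": [0, -0.075, 0], "fingers": 0.0}, {"offset": [0.011, 0, 0.006], "dr": [0, -0.075, 0], "fingers": 0.0}]'

```text
time: 20.7
tool_pos: [0.619, -0.2933, 0.1499]
tool_rot: [0.954, -0.299, 0.001, -0.002]
ft_force: [0.9, -1.1, 0.2]
finger_gap: -0.0
gripper_force: 0.0
```

Call:
servo_tool --increments '[{"offset": [0, 0, 0.02], "dr": [0, 0, 0], "fingers": 0.0}, {"offset": [0, 0, 0.02], "dr": [0, 0, 0], "fingers": 0.0}, {"offset": [0, 0, 0.015], "dr": [0, 0, 0], "fingers": 0.0}, {"offset": [0, 0, 0], "dr": [0, 0, 0], "fingers": 0.0}, {"offset": [0, 0, 0], "dr": [0, 0, 0], "fingers": 0.0}]'

```text
time: 21.2
tool_pos: [0.6188, -0.2928, 0.0954]
tool_rot: [0.954, -0.299, 0.002, -0.001]
ft_force: [0.2, -0.2, 0.5]
finger_gap: 0.0
gripper_force: 0.0
```

Lowering in small steps until it touches.

Call:
servo_tool --increments '[{"offset": [0, 0, 0.006], "dr": [0, 0, 0], "fingers": 0.0}, {"offset": [0, 0, 0.003], "dr": [0, 0, 0], "fingers": 0.0}, {"offset": [0, 0, 0], "dr": [0, 0, 0], "fingers": 0.0}, {"offset": [0, 0, 0], "dr": [0, 0, 0], "fingers": 0.0}]'

```text
time: 21.6
tool_pos: [0.6198, -0.2933, 0.0885]
tool_rot: [0.954, -0.299, 0.004, -0.001]
ft_force: [0.4, 0.3, -0.5]
finger_gap: 0.0001
gripper_force: 0.0
```

Call:
servo_tool --increments '[{"offset": [0, 0, 0.0015], "dr": [0, 0, 0], "fingers": 0.0}, {"offset": [0, 0, 0], "dr": [0, 0, 0], "fingers": 0.0}, {"offset": [0, 0, 0], "dr": [0, 0, 0], "fingers": 0.0}]'

```text
time: 21.9
tool_pos: [0.6198, -0.2932, 0.0867]
tool_rot: [0.954, -0.299, 0.004, -0.001]
ft_force: [0.2, -0.3, 0.1]
finger_gap: 0.0001
gripper_force: 0.0
```

Call:
servo_tool --increments '[{"offset": [0, 0, 0.0015], "dr": [0, 0, 0], "fingers": 0.0}, {"offset": [0, 0, 0], "dr": [0, 0, 0], "fingers": 0.0}, {"offset": [0, 0, 0], "dr": [0, 0, 0], "fingers": 0.0}]'

```text
time: 22.2
tool_pos: [0.62, -0.2934, 0.0853]
tool_rot: [0.954, -0.299, 0.004, -0.001]
ft_force: [0.3, -0.9, 1.8]
finger_gap: -0.0002
gripper_force: 0.7
```

Call:
servo_tool --increments '[{"offset": [0, 0, 0.0015], "dr": [0, 0, 0], "fingers": 0.0}, {"offset": [0, 0, 0], "dr": [0, 0, 0], "fingers": 0.0}, {"offset": [0, 0, 0], "dr": [0, 0, 0], "fingers": 0.0}]'

```text
time: 22.5
tool_pos: [0.6198, -0.2939, 0.0849]
tool_rot: [0.954, -0.299, 0.005, -0.001]
ft_force: [-2.5, -0.7, 6.6]
finger_gap: 0.0004
gripper_force: 3.2
```

Contact at z≈0.085 means the bottle sits about 3 mm high. In the wrist view it is also offset sideways from the nose and plunger (199–200 against 202–206), so it is riding up one V flank. I'll measure the lateral offset and regrasp to centre it.

Call:
servo_tool --increments '[{"offset": [0, 0, -0.01], "dr": [0, 0, 0], "fingers": 0.0}, {"offset": [0, 0, -0.02], "dr": [0, 0, 0], "fingers": 0.0}, {"offset": [0, 0, -0.025], "dr": [0, 0, 0], "fingers": 0.0}]'

```text
time: 22.8
tool_pos: [0.6183, -0.2926, 0.138]
tool_rot: [0.954, -0.299, 0.002, -0.002]
ft_force: [-0.4, -0.0, -0.2]
finger_gap: -0.0003
gripper_force: 0.0
```

```bash
python3 - <<'E'
from h import *
d=load('wrist11');M=crad(O,YAW);g=d['img'].mean(2)
u0=min(max(321-100,0),440);v0=min(max(206-75,0),250);print(u0,v0)
def edges(v,a,b):
    l=g[v-1:v+2,a:b].mean(0);dl=np.diff(cv2.GaussianBlur(l.reshape(1,-1),(5,1),0)[0]);return [(int(i+a),int(dl[i])) for i in np.argsort(-abs(dl))[:8]]
def lat(u,v,z):
    p=atz(d,u,v,z);return np.round((np.linalg.inv(M)@[*p,1])[:3]*1000,1)
for name,cv in(('plunger top',318),('nose',582),('cap',535),('body380',380),('body420',420),('plate',520)):
    v=v0+(cv-300)//2; print(name,v,sorted(edges(v,270,380)))
for n,(cu,cvv,z) in {'nl':(168,572,.063),'nr':(237,572,.063),'pl':(168,318,.092),'pr':(245,318,.092),'plateL':(147,500,.01),'plateR':(264,500,.01),'capL':(172,530,.06),'capR':(226,530,.06),'bL':(160,400,.06),'bR':(242,400,.06)}.items():
    print(n,lat(cu/2+u0-.5,(cvv-300)/2+v0-.5,z))
E
```

```text
221 131
plunger top 140 [(271, -13), (303, 24), (304, 28), (305, 16), (342, -16), (343, -28), (344, -26), (345, -12)]
nose 272 [(302, -10), (303, -20), (304, -23), (305, -14), (337, 12), (338, 22), (339, 21), (340, 11)]
cap 248 [(290, -9), (304, -10), (305, -23), (306, -25), (307, -13), (332, 22), (333, 28), (334, 17)]
body380 171 [(294, -8), (295, -10), (299, -7), (302, 7), (303, 6), (341, 9), (342, 7), (352, 8)]
body420 191 [(293, -8), (294, -7), (298, -10), (339, -9), (340, -8), (342, 12), (343, 14), (352, 8)]
plate 241 [(298, -11), (299, -19), (300, -19), (301, -11), (337, 15), (338, 14), (342, 17), (343, 13)]
nl [-61.   15.4  63. ]
nr [-61.1 -16.2  63. ]
pl [59.4 16.3 92. ]
pr [ 59.2 -22.1  92. ]
plateL [-7.1 31.  10. ]
plateR [ -7.3 -35.6  10. ]
capL [-40.2  14.   60. ]
capR [-40.3 -11.7  60. ]
bL [30.4 21.5 60. ]
bR [ 30.2 -21.5  60. ]
```

```bash
cat >> h.py <<'E'
O=np.array([.596,-.280]);YAW=-35.7
E
python3 - <<'E'
from h import *
P,Rp=place(0,.063,.002)
k,_=fit();print(np.round(ik(P,Rp,k,[-.36,.43,-.9,-.5,-.16,-2.95])[0],3),P)
p,r=plan(P-.13*Rp[:,2],Rp,10)
print('in');plan(P,Rp,6,p,r)
E
```

```text
[-0.354  0.422 -0.93  -0.518 -0.179 -2.94 ] [ 0.60696146 -0.28532487  0.04915214]
[-0.01, -0.0, -0.001] [-0.001, 0.075, 0.002]
[-0.01, -0.0, -0.001] [-0.001, 0.075, 0.002]
[-0.01, -0.0, -0.002] [-0.001, 0.075, 0.002]
[-0.01, -0.0, -0.003] [-0.001, 0.075, 0.002]
[-0.01, 0.0, -0.004] [-0.001, 0.075, 0.002]
[-0.009, 0.0, -0.004] [-0.001, 0.075, 0.002]
[-0.009, 0.0, -0.005] [-0.001, 0.075, 0.002]
[-0.009, 0.0, -0.006] [-0.001, 0.075, 0.002]
[-0.008, 0.0, -0.006] [-0.001, 0.075, 0.002]
[-0.007, 0.001, -0.007] [-0.001, 0.075, 0.002]
end [ 0.5344 -0.2343  0.1441] miss [ 0.     -0.0005  0.0002] 0.36
in
[-0.0, -0.0, 0.022] [0.001, 0.0, -0.0]
[-0.0, -0.0, 0.021] [0.001, 0.0, -0.0]
[-0.0, -0.001, 0.022] [0.001, 0.0, -0.0]
[-0.0, 0.0, 0.022] [0.001, 0.0, -0.0]
[-0.0, 0.0, 0.021] [0.001, 0.0, -0.0]
[-0.0, 0.0, 0.022] [0.001, 0.0, -0.0]
end [ 0.6073 -0.2853  0.0494] miss [ 0.0003 -0.      0.0002] 0.14
```

Call:
servo_tool --increments '[{"offset": [-0.01, 0, -0.001], "dr": [-0.001, 0.075, 0.002], "fingers": 0.085}, {"offset": [-0.01, 0, -0.001], "dr": [-0.001, 0.075, 0.002], "fingers": 0.085}, {"offset": [-0.01, 0, -0.002], "dr": [-0.001, 0.075, 0.002], "fingers": 0.085}, {"offset": [-0.01, 0, -0.003], "dr": [-0.001, 0.075, 0.002], "fingers": 0.085}, {"offset": [-0.01, 0, -0.004], "dr": [-0.001, 0.075, 0.002], "fingers": 0.085}]'

```text
time: 23.3
tool_pos: [0.5769, -0.2633, 0.1422]
tool_rot: [0.935, -0.299, 0.183, 0.057]
ft_force: [0.8, 0.1, -0.1]
finger_gap: 0.0726
gripper_force: 0.0
```

Call:
servo_tool --increments '[{"offset": [-0.009, 0, -0.004], "dr": [-0.001, 0.075, 0.002], "fingers": 0.085}, {"offset": [-0.009, 0, -0.005], "dr": [-0.001, 0.075, 0.002], "fingers": 0.085}, {"offset": [-0.009, 0, -0.006], "dr": [-0.001, 0.075, 0.002], "fingers": 0.085}, {"offset": [-0.008, 0, -0.006], "dr": [-0.001, 0.075, 0.002], "fingers": 0.085}, {"offset": [-0.007, 0.001, -0.007], "dr": [-0.001, 0.075, 0.002], "fingers": 0.085}]'

```text
time: 23.8
tool_pos: [0.5349, -0.2344, 0.1452]
tool_rot: [0.883, -0.288, 0.353, 0.113]
ft_force: [0.8, 0.4, -1.5]
finger_gap: 0.0847
gripper_force: 0.0
```

Call:
servo_tool --increments '[{"offset": [0, 0, 0], "dr": [0, 0, 0], "fingers": 0.085}, {"offset": [0, 0, 0], "dr": [0, 0, 0], "fingers": 0.085}, {"offset": [0, 0, 0], "dr": [0, 0, 0], "fingers": 0.085}]'

```text
time: 24.1
tool_pos: [0.5382, -0.2359, 0.1465]
tool_rot: [0.883, -0.288, 0.353, 0.113]
ft_force: [0.6, -0.5, 1.2]
finger_gap: 0.0852
gripper_force: 0.0
```

```bash
python3 - <<'E'
from h import *
P,Rp=place(0,.063,.002);plan(P,Rp,6);s=monitor.read_state();print(s['time'],s['tool_pos'])
E
```

```text
[-0.001, -0.0, 0.021] [0.001, -0.001, -0.001]
[-0.001, 0.0, 0.022] [0.001, -0.001, -0.001]
[-0.001, 0.0, 0.021] [0.001, -0.001, -0.001]
[-0.001, 0.0, 0.022] [0.001, -0.001, -0.001]
[-0.001, 0.0, 0.021] [0.001, -0.001, -0.001]
[-0.0, 0.0, 0.022] [0.001, -0.001, -0.001]
end [ 0.6074 -0.2853  0.0494] miss [0.0004 0.     0.0002] 0.16
24.1 [ 0.53820529 -0.23589212  0.14654939]
```

Call:
servo_tool --increments '[{"offset": [-0.001, 0, 0.021], "dr": [0, 0, 0], "fingers": 0.085}, {"offset": [-0.001, 0, 0.022], "dr": [0, 0, 0], "fingers": 0.085}, {"offset": [-0.001, 0, 0.021], "dr": [0, 0, 0], "fingers": 0.085}, {"offset": [-0.001, 0, 0.022], "dr": [0, 0, 0], "fingers": 0.085}, {"offset": [-0.001, 0, 0.021], "dr": [0, 0, 0], "fingers": 0.085}]'

```text
time: 24.6
tool_pos: [0.5956, -0.2778, 0.0639]
tool_rot: [0.883, -0.288, 0.353, 0.113]
ft_force: [-0.5, -0.2, 0.5]
finger_gap: 0.0846
gripper_force: 0.0
```

Call:
servo_tool --increments '[{"offset": [0, 0, 0.018], "dr": [0, 0, 0], "fingers": 0.085}, {"offset": [0, 0, 0], "dr": [0, 0, 0], "fingers": 0.085}, {"offset": [0, 0, 0], "dr": [0, 0, 0], "fingers": 0.085}]'

```text
time: 24.9
tool_pos: [0.6034, -0.284, 0.0505]
tool_rot: [0.883, -0.288, 0.352, 0.113]
ft_force: [0.7, 0.2, -0.1]
finger_gap: 0.0846
gripper_force: 0.0
```

```bash
python3 - <<'E'
from h import *
P,Rp=place(0,.063,.002);plan(P,Rp,1);s=monitor.read_state();print(s['time'],s['tool_pos'],s['ft_force'])
E
```

```text
[0.002, -0.001, 0.003] [0.006, -0.003, -0.003]
end [ 0.6069 -0.2853  0.0497] miss [-0.0001  0.0001  0.0005] 0.03
24.9 [ 0.60343215 -0.28399318  0.05049902] [ 0.66781492  0.21511597 -0.11939542]
```

Close the fingers, then press +x slightly, lift 2 mm, shift about 2.3 mm in -y of the cradle (tool +y) and correct the small roll.

Call:
servo_tool --increments '[{"offset": [0.002, -0.001, 0.003], "dr": [0.006, -0.003, -0.003], "fingers": 0.07}, {"offset": [0, 0, 0], "dr": [0, 0, 0], "fingers": 0.055}, {"offset": [0, 0, 0], "dr": [0, 0, 0], "fingers": 0.047}, {"offset": [0, 0, 0], "dr": [0, 0, 0], "fingers": 0.044}, {"offset": [0, 0, 0], "dr": [0, 0, 0], "fingers": 0.04}]'

```text
time: 25.4
tool_pos: [0.6051, -0.2847, 0.0501]
tool_rot: [0.884, -0.286, 0.352, 0.111]
ft_force: [-3.7, 0.1, 5.7]
finger_gap: 0.0428
gripper_force: 59.9
```

Call:
servo_tool --increments '[{"offset": [0, 0, 0], "dr": [0, 0, 0], "fingers": 0.03}, {"offset": [0, 0, 0], "dr": [0, 0, 0], "fingers": 0.03}, {"offset": [0, 0, 0], "dr": [0, 0, 0], "fingers": 0.03}]'

```text
time: 25.7
tool_pos: [0.6051, -0.2847, 0.0501]
tool_rot: [0.884, -0.286, 0.352, 0.111]
ft_force: [-4.8, -0.5, 5.7]
finger_gap: 0.0425
gripper_force: 60.0
```

```bash
python3 - <<'E'
from h import *
s=monitor.read_state();M=crad(O,YAW);Rn=R.from_quat(s['tool_rot']).as_matrix()
P,Rp=place(0,.063,.002);print('rel',M[:3,:3].T@(s['tool_pos']-P),R.from_matrix(Rn.T@Rp).as_rotvec(),'F',M[:3,:3].T@s['ft_force'],s['finger_gap'])
print('cx',Rn.T@M[:3,0],'cy',Rn.T@M[:3,1],'Z',Rn.T@M[:3,2])
E
```

```text
rel [-0.00190784 -0.00055381  0.00093606] [ 0.00065511 -0.00097062  0.00017203] F [-3.59582217 -3.21991476  5.65624846] 0.042544200373146206
cx [ 7.28179945e-01 -3.85302749e-04  6.85385891e-01] cy [-0.00348724 -0.99998898  0.00314281] Z [ 0.68537713 -0.00467863 -0.72817326]
```

Call:
servo_tool --increments '[{"offset": [0.0018, 0, 0.0017], "dr": [0, 0, 0], "fingers": 0.03}, {"offset": [0.0014, 0, -0.0015], "dr": [0, 0, 0], "fingers": 0.03}, {"offset": [0, 0.0015, 0], "dr": [0.0146, 0, 0.0137], "fingers": 0.03}, {"offset": [0, 0, 0], "dr": [0, 0, 0], "fingers": 0.03}, {"offset": [0, 0, 0], "dr": [0, 0, 0], "fingers": 0.03}]'

```text
time: 26.2
tool_pos: [0.6046, -0.2852, 0.0496]
tool_rot: [0.885, -0.289, 0.352, 0.1]
ft_force: [-4.0, 4.4, 2.1]
finger_gap: 0.0428
gripper_force: 63.4
```

Call:
servo_tool --increments '[{"offset": [-0.0014, 0, 0.0015], "dr": [0, 0, 0], "fingers": 0.03}, {"offset": [-0.0014, 0, 0.0015], "dr": [0, 0, 0], "fingers": 0.03}, {"offset": [0, 0, 0], "dr": [0, 0, 0], "fingers": 0.03}, {"offset": [0, 0, 0], "dr": [0, 0, 0], "fingers": 0.03}]'

```text
time: 26.6
tool_pos: [0.605, -0.2871, 0.0478]
tool_rot: [0.883, -0.29, 0.354, 0.102]
ft_force: [-11.5, 3.0, 12.0]
finger_gap: 0.0424
gripper_force: 65.0
```

```bash
cat > st.py <<'E'
from h import *
s=monitor.read_state();M=crad(O,YAW);Rn=R.from_quat(s['tool_rot']).as_matrix()
P,Rp=place(0,.06);print(s['time'],'rel',np.round(1000*M[:3,:3].T@(s['tool_pos']-P),2),np.round(M[:3,:3].T@R.from_matrix(Rn@Rp.T).as_rotvec(),4),'F',np.round(M[:3,:3].T@s['ft_force'],1),s['finger_gap'])
E
python3 st.py
```

```text
26.6 rel [-0.5  -0.58  1.62] [ 0.0192 -0.     -0.0008] F [-11.1  -4.3  12. ] 0.04235942475847715
```

Call:
servo_tool --increments '[{"offset": [0, 0.001, 0], "dr": [0, 0, 0], "fingers": 0.03}, {"offset": [0, 0, 0], "dr": [0, 0, 0], "fingers": 0.03}, {"offset": [0, 0, 0], "dr": [0, 0, 0], "fingers": 0.03}]'

```text
time: 26.9
tool_pos: [0.605, -0.2872, 0.0478]
tool_rot: [0.884, -0.289, 0.354, 0.101]
ft_force: [-10.1, 6.1, 10.6]
finger_gap: 0.0424
gripper_force: 64.6
```

```bash
python3 st.py
```

```text
26.9 rel [-0.5  -0.64  1.61] [0.0208 0.0001 0.0007] F [-11.7  -0.9  10.6] 0.04243409372757453
```

Call:
servo_tool --increments '[{"offset": [0, 0.001, 0], "dr": [0, 0, 0], "fingers": 0.03}, {"offset": [0, 0, 0], "dr": [0, 0, 0], "fingers": 0.03}, {"offset": [0, 0, 0], "dr": [0, 0, 0], "fingers": 0.03}]'

```text
time: 27.2
tool_pos: [0.605, -0.2872, 0.0478]
tool_rot: [0.884, -0.289, 0.354, 0.1]
ft_force: [-7.7, 6.9, 10.8]
finger_gap: 0.0426
gripper_force: 64.6
```

```bash
python3 st.py
```

```text
27.2 rel [-0.48 -0.65  1.62] [0.0223 0.0002 0.0023] F [-10.3   1.2  10.8] 0.04259673083253596
```

Call:
servo_tool --increments '[{"offset": [-0.0008, -0.0006, -0.0007], "dr": [0, 0, 0], "fingers": 0.03}, {"offset": [-0.0004, 0, -0.0004], "dr": [0, 0, 0], "fingers": 0.03}, {"offset": [0, 0, 0], "dr": [0, 0, 0], "fingers": 0.03}, {"offset": [0, 0, 0], "dr": [0, 0, 0], "fingers": 0.03}]'

```text
time: 27.6
tool_pos: [0.6046, -0.2869, 0.0478]
tool_rot: [0.883, -0.289, 0.355, 0.101]
ft_force: [-5.9, 3.8, 7.5]
finger_gap: 0.0423
gripper_force: 64.1
```

```bash
python3 st.py
```

```text
27.6 rel [-1.01 -0.63  1.68] [ 0.021  -0.0007  0.001 ] F [-7.  -0.3  7.5] 0.042345150961159185
```

Balanced laterally (Fy≈0) and still pressed down. Release, retreat and touch-check again.

Call:
servo_tool --increments '[{"offset": [0, 0, 0], "dr": [0, 0, 0], "fingers": 0.045}, {"offset": [0, 0, 0], "dr": [0, 0, 0], "fingers": 0.05}, {"offset": [0, 0, 0], "dr": [0, 0, 0], "fingers": 0.065}, {"offset": [0, 0, 0], "dr": [0, 0, 0], "fingers": 0.085}, {"offset": [0, 0, 0], "dr": [0, 0, 0], "fingers": 0.085}]'

```text
time: 28.1
tool_pos: [0.6046, -0.2872, 0.047]
tool_rot: [0.884, -0.289, 0.354, 0.101]
ft_force: [-0.3, -0.3, -0.9]
finger_gap: 0.0853
gripper_force: 0.0
```

Call:
servo_tool --increments '[{"offset": [0, 0, -0.01], "dr": [0, 0, 0], "fingers": 0.085}, {"offset": [0, 0, -0.02], "dr": [0, 0, 0], "fingers": 0.085}, {"offset": [0, 0, -0.025], "dr": [0, 0, 0], "fingers": 0.085}, {"offset": [0, 0, -0.025], "dr": [0, 0, 0], "fingers": 0.085}, {"offset": [0, 0, -0.025], "dr": [0, 0, 0], "fingers": 0.085}]'

```text
time: 28.6
tool_pos: [0.5438, -0.2461, 0.1243]
tool_rot: [0.884, -0.289, 0.354, 0.101]
ft_force: [0.8, -0.2, -0.4]
finger_gap: 0.085
gripper_force: 0.0
```

Call:
servo_tool --increments '[{"offset": [-0.01, 0, -0.025], "dr": [0, 0, 0], "fingers": 0.085}, {"offset": [0.02, 0, -0.025], "dr": [0, 0, 0], "fingers": 0.085}, {"offset": [0.02, 0, -0.02], "dr": [0, 0, 0], "fingers": 0.085}, {"offset": [0, 0, 0], "dr": [0, 0, 0], "fingers": 0.085}, {"offset": [0, 0, 0], "dr": [0, 0, 0], "fingers": 0.085}]'

```text
time: 29.1
tool_pos: [0.5229, -0.233, 0.1967]
tool_rot: [0.883, -0.289, 0.355, 0.101]
ft_force: [-0.0, 0.1, -0.8]
finger_gap: 0.0853
gripper_force: 0.0
```

```bash
python3 - <<'E'
from h import *
d=take('wrist','wrist12');take('scene','scene12');take('side','side12');s=monitor.read_state();print(s['time'],s['tool_pos'],s['ft_force'])
M=crad(O,YAW);g=d['img'].mean(2).astype(np.float32)
def edges(x,z,a=60):
    u,v=[int(round(t)) for t in proj(d,W(M,[x,0,z]))]
    l=cv2.GaussianBlur(g[v-1:v+2,u-a:u+a].mean(0).reshape(1,-1),(5,1),0)[0];dl=np.diff(l)
    out=[]
    for i in range(1,len(dl)-1):
        if abs(dl[i])>=6 and abs(dl[i])>=abs(dl[i-1]) and abs(dl[i])>abs(dl[i+1]): out.append((round(float((np.linalg.inv(M)@[*atz(d,u-a+i+.5,v,z),1])[1]*1000),1),int(dl[i])))
    return (u,v),out
print('plunger top',edges(.058,.092));print('nose outer face',edges(-.061,.055));print('cap',edges(-.045,.06));print('body',edges(.03,.06))
roi=(slice(*[int(proj(d,W(M,[-.012,0,.096]))[1])+k for k in(-17,17)]),slice(*[int(proj(d,W(M,[-.012,0,.096]))[0])+k for k in(-15,15)]))
r=g[roi].astype(np.uint8);t,b=cv2.threshold(r,0,255,cv2.THRESH_BINARY_INV+cv2.THRESH_OTSU);n,l,st,ce=cv2.connectedComponentsWithStats(b)
for j in range(1,n):
    if st[j][4]>60:
        c=ce[j]+[roi[1].start,roi[0].start];print('port',c,st[j].tolist(),(np.linalg.inv(M)@[*atz(d,*c,.096),1])*1000)
E
```

```text
29.25 [ 0.52140627 -0.23257071  0.19333256] [-0.39645115  0.03289654 -0.59047276]
plunger top ((320, 144), [(51.4, -14), (19.2, 30), (-20.7, -27), (-54.4, 13)])
nose outer face ((321, 272), [(27.8, 7), (17.4, -22), (-16.5, 24), (-29.6, -8), (-31.4, 8)])
cap ((321, 254), [(12.6, -26), (-13.0, 27), (-29.0, -8), (-31.9, 8)])
body ((321, 184), [(28.6, -10), (23.3, -14), (20.1, 9), (-20.8, -12), (-24.0, 19), (-31.3, 7)])
port [319.83259912 210.01321586] [9, 12, 15, 19, 227] [-1.53780997e+01 -1.54263376e-01  9.60000000e+01  1.00000000e+03]
```

Now centred: bottle within 0.5 mm of the nose/plunger line, and the port within 0.2 mm of the axis plane. A quick touch check of the height follows.

```bash
python3 - <<'E'
from h import *
M=crad(O,YAW);Rv=np.c_[M[:3,0],-M[:3,1],[0,0,-1]]
plan(W(M,[.025,0,.13]),Rv,10)
E
```

```text
[0.004, -0.0, 0.012] [-0.002, -0.075, -0.001]
[0.005, -0.001, 0.012] [-0.002, -0.075, -0.001]
[0.006, -0.0, 0.012] [-0.002, -0.075, -0.001]
[0.006, -0.0, 0.011] [-0.002, -0.075, -0.001]
[0.008, -0.001, 0.011] [-0.002, -0.075, -0.001]
[0.008, -0.0, 0.01] [-0.002, -0.075, -0.001]
[0.009, -0.001, 0.009] [-0.002, -0.075, -0.001]
[0.009, -0.0, 0.009] [-0.002, -0.075, -0.001]
[0.011, -0.001, 0.008] [-0.002, -0.075, -0.001]
[0.011, -0.0, 0.007] [-0.002, -0.075, -0.001]
end [ 0.6166 -0.2949  0.1302] miss [ 0.0003 -0.0003  0.0002] 0.21
```

Call:
servo_tool --increments '[{"offset": [0.004, 0, 0.012], "dr": [-0.002, -0.075, -0.001], "fingers": 0}, {"offset": [0.005, -0.001, 0.012], "dr": [-0.002, -0.075, -0.001], "fingers": 0}, {"offset": [0.006, 0, 0.012], "dr": [-0.002, -0.075, -0.001], "fingers": 0}, {"offset": [0.006, 0, 0.011], "dr": [-0.002, -0.075, -0.001], "fingers": 0}, {"offset": [0.008, -0.001, 0.011], "dr": [-0.002, -0.075, -0.001], "fingers": 0}]'

```text
time: 29.75
tool_pos: [0.5698, -0.2641, 0.1616]
tool_rot: [0.935, -0.303, 0.178, 0.051]
ft_force: [0.1, -0.3, -0.5]
finger_gap: 0.0116
gripper_force: 0.0
```

Call:
servo_tool --increments '[{"offset": [0.008, 0, 0.01], "dr": [-0.002, -0.075, -0.001], "fingers": 0}, {"offset": [0.009, -0.001, 0.009], "dr": [-0.002, -0.075, -0.001], "fingers": 0}, {"offset": [0.009, 0, 0.009], "dr": [-0.002, -0.075, -0.001], "fingers": 0}, {"offset": [0.011, -0.001, 0.008], "dr": [-0.002, -0.075, -0.001], "fingers": 0}, {"offset": [0.011, 0, 0.007], "dr": [-0.002, -0.075, -0.001], "fingers": 0}]'

```text
time: 30.25
tool_pos: [0.6179, -0.2954, 0.1301]
tool_rot: [0.952, -0.305, -0.0, -0.002]
ft_force: [0.2, -0.4, 0.9]
finger_gap: -0.0001
gripper_force: 0.0
```

Call:
servo_tool --increments '[{"offset": [0, 0, 0.02], "dr": [0, 0, 0], "fingers": 0}, {"offset": [0, 0, 0.02], "dr": [0, 0, 0], "fingers": 0}, {"offset": [0, 0, 0.002], "dr": [0, 0, 0], "fingers": 0}, {"offset": [0, 0, 0], "dr": [0, 0, 0], "fingers": 0}, {"offset": [0, 0, 0], "dr": [0, 0, 0], "fingers": 0}]'

```text
time: 30.75
tool_pos: [0.6184, -0.2954, 0.0908]
tool_rot: [0.952, -0.305, 0.002, -0.001]
ft_force: [-0.3, -0.6, 0.4]
finger_gap: -0.0004
gripper_force: 0.0
```

Call:
servo_tool --increments '[{"offset": [0, 0, 0.005], "dr": [0, 0, 0], "fingers": 0}, {"offset": [0, 0, 0], "dr": [0, 0, 0], "fingers": 0}, {"offset": [0, 0, 0], "dr": [0, 0, 0], "fingers": 0}]'

```text
time: 31.05
tool_pos: [0.6185, -0.2954, 0.086]
tool_rot: [0.952, -0.305, 0.003, -0.001]
ft_force: [-0.0, -0.1, -1.3]
finger_gap: -0.0001
gripper_force: 0.0
```

Call:
servo_tool --increments '[{"offset": [0, 0, 0.0015], "dr": [0, 0, 0], "fingers": 0}, {"offset": [0, 0, 0], "dr": [0, 0, 0], "fingers": 0}, {"offset": [0, 0, 0], "dr": [0, 0, 0], "fingers": 0}]'

```text
time: 31.35
tool_pos: [0.6184, -0.2954, 0.084]
tool_rot: [0.952, -0.305, 0.002, -0.001]
ft_force: [0.4, 0.5, 0.2]
finger_gap: 0.0001
gripper_force: 0.0
```

Call:
servo_tool --increments '[{"offset": [0, 0, 0.0015], "dr": [0, 0, 0], "fingers": 0}, {"offset": [0, 0, 0], "dr": [0, 0, 0], "fingers": 0}, {"offset": [0, 0, 0], "dr": [0, 0, 0], "fingers": 0}]'

```text
time: 31.65
tool_pos: [0.6185, -0.2955, 0.0825]
tool_rot: [0.952, -0.305, 0.002, -0.001]
ft_force: [-0.1, -0.6, 0.5]
finger_gap: 0.0
gripper_force: 0.2
```

Call:
servo_tool --increments '[{"offset": [0, 0, 0.0015], "dr": [0, 0, 0], "fingers": 0}, {"offset": [0, 0, 0], "dr": [0, 0, 0], "fingers": 0}, {"offset": [0, 0, 0], "dr": [0, 0, 0], "fingers": 0}]'

```text
time: 31.95
tool_pos: [0.6185, -0.2958, 0.0821]
tool_rot: [0.952, -0.306, 0.003, -0.001]
ft_force: [-1.3, 0.0, 6.2]
finger_gap: 0.0002
gripper_force: 2.9
```

Contact is now at 0.082, the seated height. Retreat and hand in.

Call:
servo_tool --increments '[{"offset": [0, 0, -0.015], "dr": [0, 0, 0], "fingers": 0}, {"offset": [0, 0, -0.03], "dr": [0, 0, 0], "fingers": 0}, {"offset": [0, 0, -0.04], "dr": [0, 0, 0], "fingers": 0}, {"offset": [0, 0, -0.04], "dr": [0, 0, 0], "fingers": 0}, {"offset": [0, 0, 0], "dr": [0, 0, 0], "fingers": 0}]'

```text
time: 32.45
tool_pos: [0.6209, -0.297, 0.213]
tool_rot: [0.952, -0.305, 0.008, -0.0]
ft_force: [1.1, 0.4, -0.7]
finger_gap: 0.0002
gripper_force: 0.0
```

```bash
python3 - <<'E'
from h import *
d=take('side','side13');e=load('side12');M=crad(O,YAW)
u,v=[int(t) for t in proj(d,W(M,[-.03,0,.07]))]
print('change near cap/port',np.abs(d['img'][v-12:v+25,u-12:u+12].astype(int)-e['img'][v-12:v+25,u-12:u+12]).mean())
s=monitor.read_state();print(s['time'],s['tool_pos'],s['ft_force'])
print(order.close_job())
E
```

```text
change near cap/port 17.0243993993994
32.5 [ 0.61978486 -0.29646877  0.20979623] [-0.26073975 -0.05968821  0.09749689]
the job is handed in; nothing more can be done
None
```

I handed the job in at 32.5 s: the side-port bottle lies in the cradle between plunger and nose plate with its port up, and it touch-checked at seated height (0.082 m) midway between the saddles, though I didn't check each saddle separately or re-image the other objects at the end.

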